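# Start the pylon clamp screw square with the T-key

## Task

Swing the yellow dust cover aside off the clamp's screw, then lift the T-key out of its sloping cradle, stand it upright in the round hole of the same stand and let go of it, so that you can take it again from above by its cross-handle. Set the key square and fully home in the screw's recess before turning anything, then, keeping it square, turn the screw clockwise (seen from above) by about a quarter turn. Leave the key standing in the screw with the cover still well aside, and leave the other things on the bench where they are.

Things in the scene. Friction and masses are not known exactly. Their poses are not given: they have to be found in the camera images.
- key: T-key, 174 mm, 0.28 to 0.44 kg: steel shank 16 mm square, orange cross-handle. Origin at the centre of its nose end; z runs up the shank. Nose: round, 12 mm diameter, 5 mm long; then the square shank (faces across x and y), z = 5 to 156 mm. Starts in the cradle sloping up at 45 degrees, handle high and away from the robot; the shank is clear all round for gripping from z = 38 to 114 mm.
- key_handle (a point): centre of the T-key's cross-handle, a bar 18 x 18 mm, 110 mm long along key y, 165 mm from the nose; axes as the key's. Level at the start.
- stand: fixed plywood base, 180 (x) x 190 (y) x 10 mm, origin at the centre of its underside. Its grey cradle (centreline y = +50 mm) carries the key sloping up towards stand +x, nose at x = -60, z = 30 mm; the cradle does not rise above the key. At x = 0, y = -65 mm a wooden block 56 x 56 mm, top at z = 62 mm, with an upright hole.
- stand_hole (a point): centre of the mouth of the round hole, 24.6 mm diameter, 52 mm deep with a flat bottom, in the stand's wooden block; z up, axes as the stand's. The key takes it at any angle and, let go, may lean in it by up to 6 degrees.
- recess (a point): centre of the mouth of the screw's square recess (18 mm square, 26 mm deep, flat floor), on the screw's axis, on top of its round steel head; z up along the axis, x and y stay as the clamp's. The recess's own angle about z is random and NOT reported: feel for it, or look. The key's round nose enters at any angle, its square only within about 7 degrees of the recess (four positions a turn).
- screw (a joint): turn of the screw, rad; 0 at the start, grows clockwise seen from above; stops at 3.5. Friction torque about 0.2 N m: it stays where left, and light pressing or rubbing does not turn it. It sinks 1.3 mm per radian. Its head is 44 mm in diameter and 30 mm high, top 70 mm above the table.
- cover (a joint): swing of the yellow dust cover about its upright pin, rad; 0 fully over the recess, starts at 0 to 0.2, grows clockwise seen from above, stop at 2.2; stays where left (friction 0.06 N m). At 1.2 and more the recess is free.
- cover_pin (a point): the cover's pin axis, fixed on the clamp, at the level of the cover's underside (73 mm above the table); x, y, z axes as the clamp's. It lies 45 mm from the recess along clamp +x; the hub rises 8 mm above this point.
- cover_knob (a point): centre of the top of the cover's upright black knob, 16 mm diameter, 40 mm tall above the 4 mm cover plate, 60 mm from the pin. With the cover at 0 it lies from the pin towards clamp -x; at 1.57 towards clamp +y.
- clamp: fixed blue clamp block 110 x 160 mm, top 40 mm high, on a base 140 x 170 mm, with an aluminium tube through it along y (210 mm long). Origin at the centre of its underside, directly below the screw; yaw varies.
- screwdriver: bystander: red screwdriver 170 mm long, lying between clamp and stand
- wrench: bystander: steel wrench 180 mm long, at the back
- jar: bystander: jar 64 mm diameter, 85 mm tall, at the back
- foot: bystander: wooden prosthetic foot 150 mm long, 70 mm tall, at the back
- collar: bystander: aluminium collar 60 mm diameter, 28 mm tall, near left
- cup: bystander: blue cup 72 mm diameter, 90 mm tall, near right
Not all that is in view belongs to the job. There is more than one size of the key; the job needs the larger.

How it is judged:
By the outcome, as a careful person would: the job done as asked, in the order asked, and still so for the second after the job is handed in, with the robot touching nothing.
It also fails if it takes over 72 s, if anything falls off the work surface, if the arm or the gripper's body presses on something with over 40 N, if the wrist force passes 120 N, or if a joint passes its speed limit or range.

## Robot

A 6-joint arm with a two-finger parallel gripper is mounted at the origin on the work surface. World frame = base frame: x ahead of the robot, y to its left, z up, the work surface at z = 0. Lengths are in mm, angles in degrees, forces in N, time in s.
With the tool pointing down it reaches from about 350 to 725 mm from the base axis. Payload 4.3 kg.
Tool frame: the origin (TCP) lies midway between the tips of the shut fingers; the grasp point (between the pads) lies 19 mm behind it (grip_point_offset is the distance from the TCP to the grasp point, in mm); z points along the fingers, y is the line along which they close (so a half turn about z gives the same grasp; the last joint's range is limited). The gripper opens to 85 mm and grips with 20 to 120 N. Pads are 22 mm wide; open, the fingers measure 114 mm over their backs; the gripper's body (76 mm by 85 mm) begins 54 mm behind the grasp point. The pads swing forward as they close: fully open they stand 13 mm farther back than shut.
Start: joints at [-82.179, 21.618, 4.641, 73.018, 0, 83.68], TCP at [140.483, -557.612, 231.329] pointing down, gripper open.
Joint ranges: [-156.06, 156.06], [-48.1, 94.91], [-58.44, 69.94], [-101.28, 121.22], [-78.64, 73.56], [-180, 180]. Speed limits (degrees/s): [147.25, 147.25, 180, 180, 180, 180].

## Interface

Orientations are given as [roll, pitch, yaw] about the fixed x, y, z axes, in that order (R = Rz(yaw) Ry(pitch) Rx(roll)).
In Python, from rig import read_state, grab_frame, hand_in, spot_in, grip_point_offset gives the robot as it stands. The module is installed in compiled form; this text tells all that it offers.
- The arm moves only by the shell command python3 -m creep 'ROWS' [OPENING] [FORCE]. ROWS is JSON, a list of rows, each a list of 2 entries, a list of its own where there are three numbers: the shift along the tool's x, y, z in m, then the turn, a rotation vector about the tool's x, y, z in rad. In form: [[[dx, dy, dz], [rx, ry, rz]], ...]. A call has exactly 10 rows; each row shifts and turns the commanded pose from where the row before left it, along the tool's axes as they then stand; what a row does not reach is not made up. A row lasts 1/8 s, in which the tool goes at most 62.5 mm and 10.7 degrees, less where a joint would pass 70% of its speed; a pose out of reach is approached as far as the arm can. A call is refused whole if a number of a shift passes 0.0625 or a number of a turn 0.188, either way. A call with a gripper value outside its range is refused whole. OPENING is the closure in counts, from 0 (fully open) to 255 (shut), set as the call begins (- or left out, the last holds). The fingers move at their own pace and stop on an object; FORCE is the grip in N (left out, the last holds). Time passes only in rows, so rows that do not move let the fingers close, or fill a call up. It gives the time, the measured TCP pose, the force, the opening and the grip force at its end, in the units of the state.
- read_state(): the state, without advancing time (a new reading comes with each control period).
- grab_frame(name): name is "side" or "top" or "wrist"; returns a dict with "pixels" (400x640x3 uint8, red, green, blue), "range_z" (400x640 float32, mm along the optical axis (not along the pixel's ray), 0 where there is no reading), "mtx" (3x3 intrinsics, pixels), "R" (3x3) and "t" (3): a world point X has camera coordinates R X + t; the wrist camera has in their place "T_tool_cam" (4x4, takes a point from camera to tool coordinates, whose origin is the TCP and whose axes are the flange's). Camera axes: x right, y down, z forward; pixel columns grow to the right and rows downward; lengths in mm; the calibration is good to about 2 mm. A picture is of the moment at which its call begins: read the wrist's pose just before it.
- hand_in(): hands the job in; it is judged then, once.
Trained networks look in a picture, given as the dict that the camera call returned (one of the last four; its "shot" number tells which), for a name from the list of things; names that differ only in an ending like _2 or _b are one class to them, and where a whole thing is asked for, a point or a joint stands for the part that bears it (a point fixed in the world has none). Each returns a list of dicts, best first, with "confidence" (0 to 1); they miss things now and then, are a little off and sometimes report something else, mostly with a low value. They report only what shows in the picture. A call takes as long as a camera call. They do not tell look-alikes from the thing itself.
- spot_in(target, picture): "position" ([column, row] in pixels, amid what is visible of it).
The state is a dict: "time": time; "q": joint angles; "dq": joint speeds; "tau": joint torques, N m; "eef_pos": TCP position; "eef_rot": TCP orientation; "force": force on the tool from outside, world axes, zero at the start; "torque": the same for the moment, N m; "opening": opening from 0.0 (shut) to 1.0 (fully open); "finger_force": force on a finger pad.
Only numpy, scipy, OpenCV 4.12 (cv2) and the standard library are available. Lean on these libraries where they do the work, as an engineer would, in place of code of your own. Each camera call takes 0.05 s, during which the arm holds its last target. There are 200 camera calls.

## Working session

There is one attempt and no reset: what is moved stays moved. The work goes in short steps, Python scripts to look and compute and a shell command to move; the robot and the scene stay as the last step left them, time stands still between calls to the robot, and variables do not carry over. Pictures are saved under pics/ and viewed, at most 10 in all, crops included, and the job is handed in when it is done.

```bash
mkdir -p pics
cat > h.py <<'E'
import numpy as np, cv2
from rig import *
from scipy.spatial.transform import Rotation as Rn
def rot(s): return Rn.from_euler('xyz',s['eef_rot'],degrees=True).as_matrix()
def shot(n):
    s=read_state(); f=grab_frame(n)
    if n=='wrist':
        Rt=rot(s);T=np.array(f['T_tool_cam']); Rc=Rt@T[:3,:3]; tc=Rt@T[:3,3]+np.array(s['eef_pos'])
        f['R']=Rc.T; f['t']=-Rc.T@tc
    f['R']=np.array(f['R']);f['t']=np.array(f['t']);f['mtx']=np.array(f['mtx'])
    return f
def cloud(f):
    z=f['range_z'].astype(float);v,u=np.mgrid[:400,:640];K=f['mtx']
    P=np.stack([(u-K[0,2])/K[0,0]*z,(v-K[1,2])/K[1,1]*z,z],-1)
    W=(P-f['t'])@f['R']; W[z==0]=np.nan
    return W
def proj(f,X):
    c=f['R']@np.array(X,float)+f['t'];p=f['mtx']@c;return p[:2]/p[2]
def save(f,name,crop=None,sc=1):
    im=f['pixels'][:,:,::-1]
    if crop: im=im[crop[1]:crop[3],crop[0]:crop[2]]
    im=cv2.resize(im,None,fx=sc,fy=sc,interpolation=cv2.INTER_CUBIC) if sc!=1 else im
    cv2.imwrite('pics/'+name+'.png',im)
E
python3 - <<'E'
from h import *
import pickle
s=read_state();print(s['eef_pos'],s['eef_rot'],s['force'],grip_point_offset)
for n in ['top','side']:
    f=shot(n);save(f,n+'0');W=cloud(f);pickle.dump(f,open(n+'0.pkl','wb'))
    print(n,(-f['R'].T@f['t']).round(),f['mtx'][0,0])
    for t in ['key','key_handle','stand','recess','screw','cover','cover_knob','clamp','screwdriver','cup','collar','jar']:
        for d in spot_in(t,f)[:3]:
            u,v=map(int,d['position']);print(t,round(d['confidence'],2),u,v,W[min(v,399),min(u,639)].round())
im=cv2.vconcat([cv2.imread('pics/top0.png'),cv2.imread('pics/side0.png')]);cv2.imwrite('pics/both.png',cv2.resize(im,(480,600)))
E
```

```text
[ 140.39729777 -556.91290614  230.35627455] [-1.79883723e+02 -1.34048882e-02  1.41417212e+01] [-0.41080813 -0.52171183 -1.0577414 ] 18.700000000000003
top [ 415.  -14. 1467.] 487.86560050353336
key 0.84 159 235 [445. 462.  14.]
key 0.73 229 185 [576. 230. 140.]
key 0.5 216 267 [348. 291.  18.]
key_handle 0.79 232 185 [579. 227. 116.]
key_handle 0.67 162 235 [445. 452.  15.]
stand 0.86 258 205 [530. 167.  15.]
screw 0.72 379 177 [ 600. -188.   80.]
cover 0.55 380 176 [ 603. -192.   73.]
cover_knob 0.84 378 179 [ 595. -186.   74.]
clamp 0.85 377 184 [ 580. -182.   79.]
clamp 0.4 256 210 [515. 174.   9.]
screwdriver 0.77 317 222 [476.  -8.  23.]
cup 0.82 426 273 [ 320. -330.    4.]
collar 0.79 215 265 [354. 293.  22.]
jar 0.67 243 127 [750. 200.  85.]
side [ 98. 584. 858.] 424.0500953310818
key 0.93 225 377 [447. 436.  14.]
key 0.63 245 250 [554. 235. 125.]
key_handle 0.95 242 255 [554. 245. 119.]
key_handle 0.91 224 374 [454. 432.  10.]
stand 0.88 273 270 [529. 188.  12.]
recess 0.58 338 163 [ 586. -179.   53.]
screw 0.51 338 163 [ 586. -179.   53.]
cover 0.88 338 153 [ 593. -189.   79.]
cover_knob 0.68 338 151 [ 598. -197.   79.]
cover_knob 0.18 243 255 [552. 245. 120.]
clamp 0.77 339 167 [ 581. -177.   42.]
screwdriver 0.92 331 227 [485.   6.  22.]
cup 0.57 446 164 [ 331. -345.   53.]
collar 0.96 317 343 [342. 271.  -1.]
jar 0.69 195 225 [738. 222.  72.]
```

View pics/top0.png

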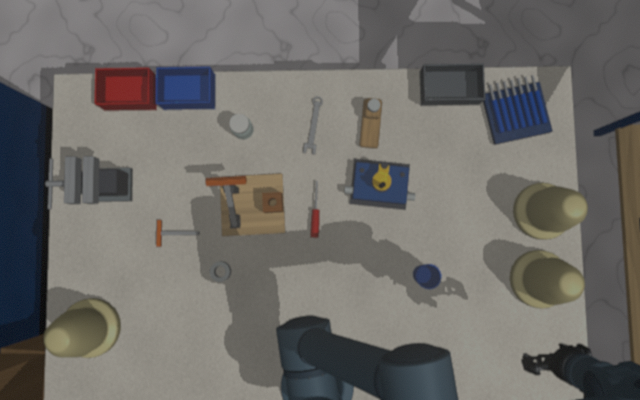

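View pics/side0.png

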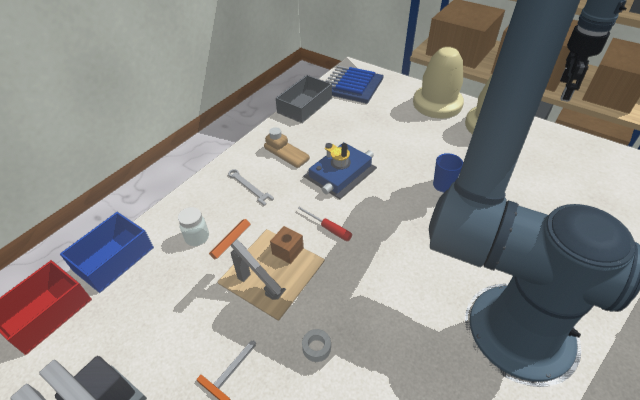

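Top view: the key candidates are the T-key in the cradle (229,185) and the flat-lying T-key on the bench (175,233). The description picks the first, because it slopes in the stand's cradle. The clamp with the yellow cover is at (380,180), and the stand block is at (271,201). Next I'll measure these and check a close crop.

Run:
```python
from h import *
import pickle
a=pickle.load(open('top0.pkl','rb'));b=pickle.load(open('side0.pkl','rb'))
f=shot('wrist');print(np.array(f['T_tool_cam']).round(3).tolist(),f['mtx'][0].round())
for n,f in(('top',a),('side',b)):
    W=cloud(f);I=f['pixels'].astype(int);hsv=cv2.cvtColor(f['pixels'],cv2.COLOR_RGB2HSV)
    X,Y,Z=W[...,0],W[...,1],W[...,2]
    st=(X>420)&(X<640)&(Y>60)&(Y<290)
    def rect(m,t):
        p=W[m][:,:2].astype(np.float32);r=cv2.minAreaRect(p);print(n,t,len(p),np.round(r[0],1),np.round(r[1],1),round(r[2],1),'med',np.nanmedian(W[m],0).round(1))
    rect(st&(Z>56)&(Z<68)&(Y<165),'block')
    plate=st&(Z>5)&(Z<16)&(hsv[...,1]>60);rect(plate,'plate')
    orange=(hsv[...,0]<14)&(hsv[...,1]>170)&(X>480)&(Y>150)&(Y<330)&(Z>90);rect(orange,'handle')
    cl=(X>450)&(X<720)&(Y>-310)&(Y<-70)
    rect(cl&(Z>34)&(Z<45)&(hsv[...,0]>100)&(hsv[...,0]<130)&(hsv[...,1]>100),'clampblock')
    yel=cl&(hsv[...,0]>18)&(hsv[...,0]<35)&(hsv[...,1]>120)&(Z>60);rect(yel,'cover')
    p=W[cl&(Z>100)];print('knob',len(p),np.nanmedian(p,0) if len(p) else '')
w=a['pixels'][150:260,140:320];c=b['pixels'][200:390,180:330]
im=np.hstack([cv2.resize(w,(360*5//4,220*5//4)),cv2.resize(c,(217,275))]);cv2.imwrite('pics/crop.png',im[:,:,::-1])
```

```text
[[0.001, -0.945, -0.326, 83.844], [1.0, 0.001, -0.0, -0.729], [0.0, -0.326, 0.945, -143.125], [0.0, 0.0, 0.0, 1.0]] [359.   0. 317.]
top block 305 [535.3 122.3] [55.7 55.6] 89.8 med [536.3 121.   61. ]
top plate 2306 [532.5 186.5] [178.7 188. ] 2.3 med [521.5 179.6   9.1]
top handle 10 [584.7 243.4] [86.   5.7] 89.0 med [584.4 224.8 157.8]
top clampblock 1060 [ 588.6 -197.2] [154.  107.2] 83.0 med [ 571.  -212.4   39. ]
top cover 289 [ 600.1 -195.7] [49.6 70.5] 88.7 med [ 596.2 -195.9   76.2]
knob 30 [ 573.60399016 -191.55575877  113.99518817]
side block 427 [535.9 123.1] [59.2 58.7] 1.2 med [534.5 124.7  61.2]
side plate 3579 [532.8 188. ] [179.6 191.5] 1.9 med [509.9 190.5   9.4]
side handle 0 [0. 0.] [0. 0.] 0.0 med [nan nan nan]
side clampblock 756 [ 588.7 -195.5] [158.  107.8] 82.7 med [ 564.3 -172.7   39.6]
side cover 168 [ 597.2 -197.2] [52.7 69.3] 66.0 med [ 600.  -190.5   76.8]
knob 38 [ 573.17107913 -186.98805088  113.97396366]
  return np.nanmean(a, axis, out=out, keepdims=keepdims)
```

View pics/crop.png

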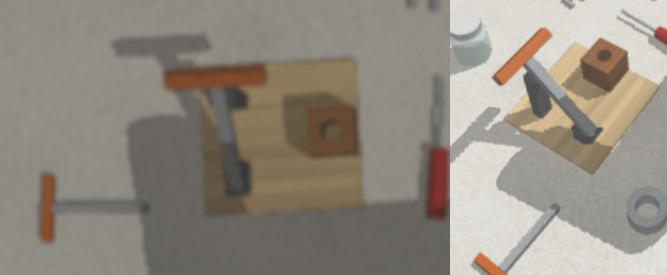

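Run:
```python
from h import *
s=read_state();print((rot(s).T@(np.array([540,-190,350])-s['eef_pos'])).round())
```

```text
[ 477. -259. -119.]
```

The crop confirms the choice: the key in the grey cradle of the plywood stand is the one to use, and the thinner one lying flat is the decoy. Next I'll work out the transit to the clamp.

```bash
cat >> h.py <<'E'
def plan(pos,rpy,n=10,s=None,ret=False):
    """n rows of straight line + slerp from the present pose to pos/rpy, in tool axes"""
    s=s or read_state();R0=Rn.from_euler('xyz',s['eef_rot'],degrees=True);p0=np.array(s['eef_pos'])
    R1=Rn.from_euler('xyz',rpy,degrees=True);w=(R0.inv()*R1).as_rotvec()
    print('turn deg',np.degrees(w).round(1),'dist',np.linalg.norm(np.array(pos)-p0).round(1),'(need per row <=62,10.7)')
    for k in range(n):
        R=R0*Rn.from_rotvec(w*k/n);print((R.inv().apply(np.array(pos)-p0)/n/1000).round(4).tolist(),(w/n).round(4).tolist())
E
python3 - <<'E'
from h import *
plan([590,-205,300],[180,0,119])
E
```

```text
turn deg [   0.     0.  -104.9] dist 575.4 (need per row <=62,10.7)
[0.0522, -0.0232, -0.0069] [0.0, 0.0, -0.183]
[0.0556, -0.0133, -0.0069] [0.0, 0.0, -0.183]
[0.0571, -0.003, -0.0069] [0.0, 0.0, -0.183]
[0.0566, 0.0074, -0.0069] [0.0, 0.0, -0.183]
[0.0543, 0.0176, -0.0069] [0.0, 0.0, -0.183]
[0.0502, 0.0272, -0.0069] [0.0, 0.0, -0.183]
[0.0444, 0.0359, -0.0069] [0.0, 0.0, -0.183]
[0.0372, 0.0434, -0.0069] [0.0, 0.0, -0.183]
[0.0286, 0.0494, -0.0069] [0.0, 0.0, -0.183]
[0.0192, 0.0538, -0.0069] [0.0, 0.0, -0.183]
```

```bash
python3 -m creep '[[[0.052,-0.023,-0.007],[0,0,-0.183]],[[0.056,-0.013,-0.007],[0,0,-0.183]],[[0.057,-0.003,-0.007],[0,0,-0.183]],[[0.057,0.007,-0.007],[0,0,-0.183]],[[0.054,0.018,-0.007],[0,0,-0.183]],[[0.05,0.027,-0.007],[0,0,-0.183]],[[0.044,0.036,-0.007],[0,0,-0.183]],[[0.037,0.043,-0.007],[0,0,-0.183]],[[0.029,0.049,-0.007],[0,0,-0.183]],[[0.019,0.054,-0.007],[0,0,-0.183]]]' 0 20
python3 - <<'E'
from h import *
s=read_state();print(s['q'],s['eef_rot'],s['force'])
f=shot('wrist');save(f,'w1');W=cloud(f)
hsv=cv2.cvtColor(f['pixels'],cv2.COLOR_RGB2HSV);X,Y,Z=W[...,0],W[...,1],W[...,2]
for t in ['cover_knob','cover','screw','clamp']:
    for d in spot_in(t,f)[:2]:
        u,v=map(int,d['position']);print(t,round(d['confidence'],2),u,v,W[v,u].round(1))
cl=(X>450)&(X<720)&(Y>-310)&(Y<-70)
m=cl&(Z>106)&(Z<125);p=W[m];print('knob',len(p),p.mean(0).round(1),np.median(p,0).round(1),cv2.minAreaRect(p[:,:2].astype(np.float32)))
m=cl&(Z>34)&(Z<45)&(hsv[...,0]>100)&(hsv[...,0]<130)&(hsv[...,1]>100);print(cv2.minAreaRect(W[m][:,:2].astype(np.float32)))
E
```

```text
time: 2.6
eef_pos: [590.8, -204.6, 301.7]
eef_rot: [180.0, 0.0, 119.3]
force: [0.5, -0.2, 0.8]
opening: 0.999
finger_force: 0.0
[-2.49008396e+01  2.81380391e+01  2.50221889e+01  8.68416504e+01
 -1.80913197e-02  3.57600825e+01] [1.79989844e+02 4.50595068e-02 1.19339067e+02] [ 0.47804341 -0.22235306  0.7954095 ]
cover_knob 0.95 328 163 [ 599.9 -197.    76.1]
cover 0.57 326 164 [ 598.3 -198.5   78.4]
clamp 0.81 316 138 [ 576.2 -180.4   76.7]
knob 250 [ 575.  -191.3  116.7] [ 575.  -191.2  117.3] ((575.2322387695312, -192.04327392578125), (15.310529708862305, 14.988971710205078), 10.108198165893555)
((590.787841796875, -194.91403198242188), (156.0763702392578, 109.12499237060547), 83.15143585205078)
```

View pics/w1.png

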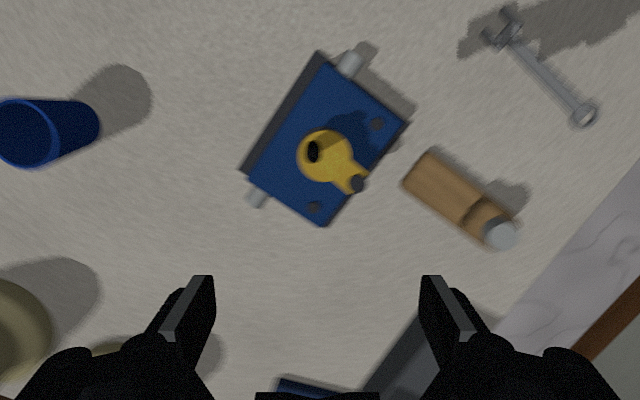

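The clamp is at (314,140), with the yellow cover over the screw. The black knob top is at (313,150) and the hub at (357,182). Cloud measurement puts the knob at (575,-192,117). I'll descend on it, grip it, and swing it about the pin at (635,-201).

```bash
python3 -m creep '[[[0.002,-0.001,0.022],[0,0,0]],[[0.002,-0.001,0.022],[0,0,0]],[[0.002,-0.001,0.022],[0,0,0]],[[0.002,-0.001,0.022],[0,0,0]],[[0.002,-0.001,0.022],[0,0,0]],[[0.002,-0.001,0.022],[0,0,0]],[[0.002,-0.001,0.022],[0,0,0]],[[0.002,0,0.022],[0,0,0]],[[0.002,0,0.022],[0,0,0]],[[0.001,0,0.018],[0,0,0]]]' 0 20
python3 -m creep '[[[0,0,0],[0,0,0]],[[0,0,0],[0,0,0]],[[0,0,0],[0,0,0]],[[0,0,0],[0,0,0]],[[0,0,0],[0,0,0]],[[0,0,0],[0,0,0]],[[0,0,0],[0,0,0]],[[0.0039,0.0033,0],[0,0,0.085]],[[0.0075,0.007,0],[0,0,0.17]],[[0.0075,0.007,0],[0,0,0.17]]]' 255 20
```

```text
time: 4.1
eef_pos: [572.2, -193.9, 84.6]
eef_rot: [-179.9, -0.0, 118.8]
force: [1.1, -0.8, 0.3]
opening: 0.998
finger_force: 0.0
time: 5.35
eef_pos: [584.9, -169.8, 86.4]
eef_rot: [179.8, 0.2, 94.3]
force: [4.5, -3.0, 2.7]
opening: 0.174
finger_force: 22.4
```

```bash
python3 -m creep '[[[0.0075,0.007,0],[0,0,0.17]],[[0.0075,0.007,0],[0,0,0.17]],[[0.0075,0.007,0],[0,0,0.17]],[[0.0075,0.007,0],[0,0,0.17]],[[0.0075,0.007,0],[0,0,0.17]],[[0.0075,0.007,0],[0,0,0.17]],[[0.0075,0.007,0],[0,0,0.17]],[[0.0075,0.007,0],[0,0,0.17]],[[0,0,0],[0,0,0]],[[0,0,0],[0,0,0]]]' 255 20
python3 -m creep '[[[0,0,0],[0,0,0]],[[0,0,0],[0,0,0]],[[0,0,0],[0,0,0]],[[0,0,-0.005],[0,0,0]],[[0,0,-0.01],[0,0,0]],[[0,0,-0.02],[0,0,0]],[[0,0,-0.03],[0,0,0]],[[0,0,-0.04],[0,0,0]],[[0,0,-0.04],[0,0,0]],[[0,0,-0.04],[0,0,0]]]' 0 20
python3 - <<'E'
from h import *
s=read_state();print(s['q'],s['eef_rot'],s['force'])
f=shot('wrist');save(f,'w2');W=cloud(f);X,Y,Z=W[...,0],W[...,1],W[...,2]
cl=(X>450)&(X<720)&(Y>-310)&(Y<-70)
p=W[cl&(Z>106)&(Z<125)];print('knob',len(p),p.mean(0) if len(p) else '')
p=W[cl&(Z>66)&(Z<72.5)];print('head',len(p),cv2.minAreaRect(p[:,:2].astype(np.float32)))
u,v=proj(f,[590,-195.5,70]);print(u,v)
s=read_state();plan([590,-195,270],[180,0,s['eef_rot'][2]],1)
E
```

```text
time: 6.6
eef_pos: [656.9, -147.1, 86.4]
eef_rot: [179.8, -0.1, 16.7]
force: [2.2, -2.8, 5.6]
opening: 0.176
finger_force: 22.6
time: 7.85
eef_pos: [655.7, -146.0, 272.8]
eef_rot: [179.9, -0.1, 16.7]
force: [0.0, -0.1, 0.2]
opening: 1.001
finger_force: 0.0
[-1.79528019e+01  3.43843615e+01  3.11498434e+01  8.66800061e+01
 -4.85548523e-03  1.45324459e+02] [ 1.79947377e+02 -6.75317479e-02  1.67227663e+01] [ 0.04138811 -0.06625467  0.1896561 ]
knob 287 [ 656.66207412 -145.90801493  116.32836634]
head 1011 ((624.9920043945312, -189.01795959472656), (114.88255310058594, 42.35908126831055), 12.96202564239502)
344.3130164624708 240.7452122084949
turn deg [ 0.3 -0.5 -0. ] dist 83.4 (need per row <=62,10.7)
[-0.0784, 0.0271, 0.0085] [0.0056, -0.008, -0.0]
```

View pics/w2.png

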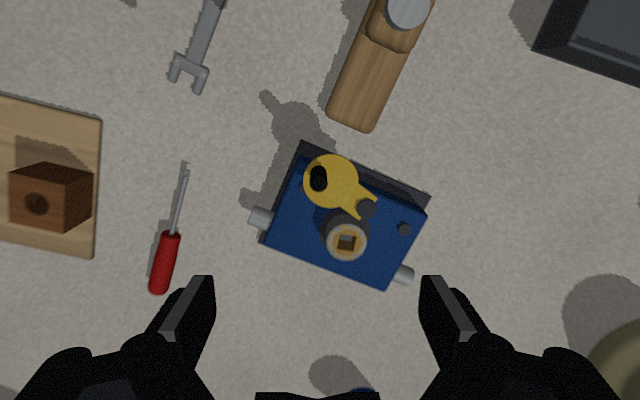

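The cover is well aside, with the knob at (318,178) measuring about 1.83 rad. The screw's brass recess shows at (347,242). I'll close in to read its angle.

```bash
python3 -m creep '[[[-0.013,0.0045,0.019],[0,0,0]],[[-0.013,0.0045,0.019],[0,0,0]],[[-0.013,0.0045,0.019],[0,0,0]],[[-0.013,0.0045,0.019],[0,0,0]],[[-0.013,0.0045,0.019],[0,0,0]],[[-0.013,0.0045,0.018],[0,0,0]],[[0,0,0],[0,0,0]],[[0,0,0],[0,0,0]],[[0,0,0],[0,0,0]],[[0,0,0],[0,0,0]]]' 0 20
python3 - <<'E'
from h import *
import pickle
s=read_state();print(s['q'])
f=shot('wrist');pickle.dump(f,open('w3.pkl','wb'));W=cloud(f);X,Y,Z=W[...,0],W[...,1],W[...,2]
# rectified patch on plane z=70, 0.2mm/px, image right=+x world, up=+y
zt=np.nanmedian(Z[(np.hypot(X-590,Y+195.5)<21)&(Z>62)&(Z<76)]);print('top z',zt)
c=np.array([590,-195.5]);g=np.arange(-30,30,.15);xx,yy=np.meshgrid(c[0]+g,c[1]-g)
P=np.stack([xx,yy,np.full_like(xx,zt)],-1).reshape(-1,3)
C=P@f['R'].T+f['t'];q=C@f['mtx'].T;uv=(q[:,:2]/q[:,2:]).astype(np.float32).reshape(*xx.shape,2)
im=cv2.remap(f['pixels'],uv[...,0],uv[...,1],cv2.INTER_CUBIC)
zz=cv2.remap(Z.astype(np.float32),uv[...,0],uv[...,1],cv2.INTER_NEAREST)
h=np.clip((zz-40)*6,0,255).astype(np.uint8)
cv2.imwrite('pics/rec.png',np.hstack([im[:,:,::-1],cv2.cvtColor(h,cv2.COLOR_GRAY2BGR)]))
m=(np.hypot(X-590,Y+195.5)<30)&(np.abs(Z-zt)<2);r=cv2.minEnclosingCircle(W[m][:,:2].astype(np.float32));print('head',r)
E
```

```text
time: 9.15
eef_pos: [589.7, -194.2, 158.1]
eef_rot: [179.9, -0.1, 16.7]
force: [0.2, 0.2, -0.3]
opening: 0.999
finger_force: 0.0
[-2.40838641e+01  2.84483761e+01  4.29300641e+00  6.57566223e+01
 -6.88250888e-04  1.39166936e+02]
top z 70.36683834917154
head ((589.7708129882812, -197.23995971679688), 21.891408920288086)<stdin>:12: RuntimeWarning: invalid value encountered in cast
```

View pics/rec.png

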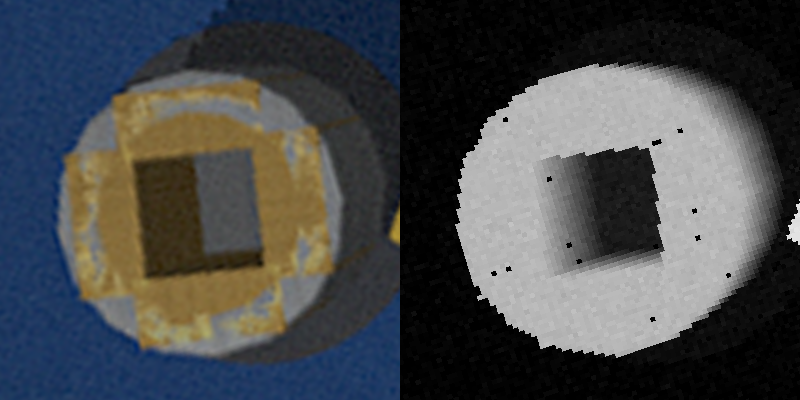

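Rectified view (0.15 mm per pixel): the recess corners are at (134,161), (249,148), (263,264) and (146,278). That puts its centre at (589.7,-197.4) and its angle at about 6.4° mod 90. Next is the key in the cradle.

```bash
cat >> h.py <<'E'
SY=np.radians(2.3);XS=np.array([np.cos(SY),np.sin(SY),0]);YS=np.array([-np.sin(SY),np.cos(SY),0]);ZS=np.array([0,0,1.])
def tilted(a):
    "tool z points a deg from straight down towards stand +x, tool y = +stand y"
    a=np.radians(a);z=np.sin(a)*XS-np.cos(a)*ZS;x=np.cross(YS,z)
    M=np.stack([x,YS,z],1);return Rn.from_matrix(M).as_euler('xyz',degrees=True),M
E
python3 - <<'E'
from h import *
r,M=tilted(15);G=np.array([530.7,237.3,90.1]);print(r)
plan(G+M[:,2]*(18.7-160),r,20)
E
```

```text
[-180.    15.  -177.7]
turn deg [ -21.5   -2.7 -164.2] dist 445.8 (need per row <=62,10.7)
[0.0016, -0.022, -0.0035] [-0.0188, -0.0023, -0.1433]
[0.0047, -0.0214, -0.0039] [-0.0188, -0.0023, -0.1433]
[0.0077, -0.0205, -0.0043] [-0.0188, -0.0023, -0.1433]
[0.0106, -0.0191, -0.0047] [-0.0188, -0.0023, -0.1433]
[0.0132, -0.0173, -0.005] [-0.0188, -0.0023, -0.1433]
[0.0155, -0.0151, -0.0054] [-0.0188, -0.0023, -0.1433]
[0.0175, -0.0126, -0.0057] [-0.0188, -0.0023, -0.1433]
[0.0191, -0.0099, -0.0059] [-0.0188, -0.0023, -0.1433]
[0.0203, -0.007, -0.0061] [-0.0188, -0.0023, -0.1433]
[0.021, -0.0039, -0.0063] [-0.0188, -0.0023, -0.1433]
[0.0213, -0.0007, -0.0064] [-0.0188, -0.0023, -0.1433]
[0.0212, 0.0024, -0.0064] [-0.0188, -0.0023, -0.1433]
[0.0206, 0.0056, -0.0064] [-0.0188, -0.0023, -0.1433]
[0.0196, 0.0086, -0.0063] [-0.0188, -0.0023, -0.1433]
[0.0181, 0.0114, -0.0062] [-0.0188, -0.0023, -0.1433]
[0.0163, 0.014, -0.006] [-0.0188, -0.0023, -0.1433]
[0.0141, 0.0163, -0.0057] [-0.0188, -0.0023, -0.1433]
[0.0116, 0.0182, -0.0054] [-0.0188, -0.0023, -0.1433]
[0.0089, 0.0198, -0.0051] [-0.0188, -0.0023, -0.1433]
[0.006, 0.021, -0.0047] [-0.0188, -0.0023, -0.1433]
```

```bash
python3 -m creep '[[[0.002,-0.022,-0.004],[-0.019,-0.002,-0.143]],[[0.005,-0.021,-0.004],[-0.019,-0.002,-0.143]],[[0.008,-0.02,-0.004],[-0.019,-0.002,-0.143]],[[0.011,-0.019,-0.005],[-0.019,-0.002,-0.143]],[[0.013,-0.017,-0.005],[-0.019,-0.002,-0.143]],[[0.016,-0.015,-0.005],[-0.019,-0.002,-0.143]],[[0.018,-0.013,-0.006],[-0.019,-0.002,-0.143]],[[0.019,-0.01,-0.006],[-0.019,-0.002,-0.143]],[[0.02,-0.007,-0.006],[-0.019,-0.002,-0.143]],[[0.021,-0.004,-0.006],[-0.019,-0.002,-0.143]]]' 0 20
python3 -m creep '[[[0.021,-0.001,-0.006],[-0.019,-0.002,-0.143]],[[0.021,0.002,-0.006],[-0.019,-0.002,-0.143]],[[0.021,0.006,-0.006],[-0.019,-0.002,-0.143]],[[0.02,0.009,-0.006],[-0.019,-0.002,-0.143]],[[0.018,0.011,-0.006],[-0.019,-0.002,-0.143]],[[0.016,0.014,-0.006],[-0.019,-0.002,-0.143]],[[0.014,0.016,-0.006],[-0.019,-0.002,-0.143]],[[0.012,0.018,-0.005],[-0.019,-0.002,-0.143]],[[0.009,0.02,-0.005],[-0.019,-0.002,-0.143]],[[0.006,0.021,-0.005],[-0.019,-0.002,-0.143]]]' 0 20
python3 - <<'E'
from h import *
import pickle
s=read_state();print(s['q'])
f=shot('wrist');pickle.dump(f,open('w4.pkl','wb'));save(f,'w4');W=cloud(f);X,Y,Z=W[...,0],W[...,1],W[...,2]
Q=np.stack([(W-[532.6,187.3,0])@a for a in (XS,YS,ZS)],-1);x,y,z=Q[...,0],Q[...,1],Q[...,2]
# shank points: upper face near x-z line
for x0 in range(-35,25,10):
    m=(np.abs(x-x0)<5)&(np.abs(y-50)<25)&(z>x0+90-12)&(z<x0+90+25)
    p=Q[m];print(x0,len(p),np.round([np.median(p[:,1]),p[:,1].min(),p[:,1].max(),np.median(p[:,2]-p[:,0])],1) if len(p)>5 else '')
hsv=cv2.cvtColor(f['pixels'],cv2.COLOR_RGB2HSV)
m=(hsv[...,0]<14)&(hsv[...,1]>150)&(z>110);p=Q[m];print('handle',len(p),p.min(0).round(1),p.max(0).round(1),np.median(p,0).round(1))
m=(z>57)&(z<66)&(y<-20);print('block',cv2.minAreaRect(W[m][:,:2].astype(np.float32)))
r,M=tilted(15);G=np.array([530.7,237.3,90.1]);plan(G+M[:,2]*18.7,r,1)
E
```

```text
time: 10.45
eef_pos: [543.3, 21.9, 192.5]
eef_rot: [173.1, 7.4, 98.7]
force: [0.1, 0.3, -0.5]
opening: 1.002
finger_force: 0.0
time: 11.7
eef_pos: [495.8, 236.6, 226.0]
eef_rot: [179.7, 15.1, -177.8]
force: [0.6, -0.1, -0.4]
opening: 1.002
finger_force: 0.0
[ 21.52026509   6.66658668 -18.08628835  50.84174704  -4.63484819
  18.72814134]
-35 445 [ 50.1  35.1  65.  100.2]
-25 307 [ 50.   42.7  57.4 100.7]
-15 319 [ 50.   42.7  58.1 100.7]
-5 349 [ 50.7  42.7  58.1 100.6]
5 349 [ 49.9  42.7  57.9 100.8]
15 353 [ 50.6  42.7  57.8 100.7]
handle 4049 [-74.5 -22.5 136.8] [ 59.  124.6 300.8] [ 49.8  52.  154.8]
block ((653.82666015625, -18.433456420898438), (78.25382995605469, 446.0875244140625), 39.90717697143555)
turn deg [0.5 0.2 0.1] dist 159.6 (need per row <=62,10.7)
[0.002, -0.004, 0.1596] [0.0084, 0.0027, 0.0021]
```

View pics/w4.png

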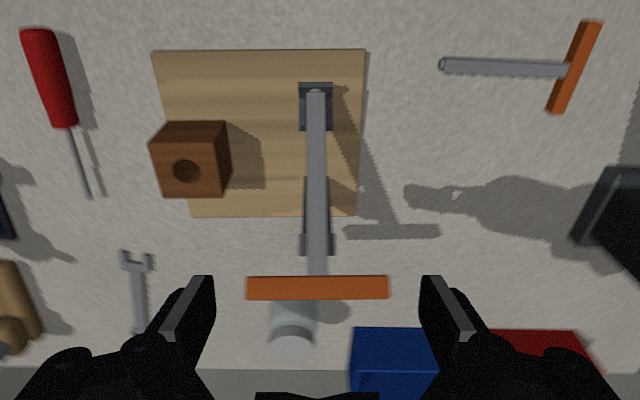

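The key in the cradle runs from (316,95) to its handle at (317,288), centred between the fingers. The block hole is at (186,170). The shank centre is at stand y≈50.2 and the upper face height matches the description. I'll descend onto it.

```bash
python3 -m creep '[[[0,0,0.01],[0.008,0.003,0.002]],[[0,0,0.018],[0,0,0]],[[0,0,0.018],[0,0,0]],[[0,0,0.018],[0,0,0]],[[0,0,0.018],[0,0,0]],[[0,0,0.018],[0,0,0]],[[0,0,0.018],[0,0,0]],[[0,0,0.016],[0,0,0]],[[0,0,0.012],[0,0,0]],[[0,0,0.008],[0,0,0]]]' 0 20
python3 - <<'E'
from h import *
r,M=tilted(15);G=np.array([530.7,237.5,90.1]);plan(G+M[:,2]*18.7,r,1)
E
```

```text
time: 13.0
eef_pos: [535.7, 236.5, 75.9]
eef_rot: [-179.9, 14.9, -178.3]
force: [-0.2, -1.1, -0.6]
opening: 0.999
finger_force: 0.0
turn deg [-0.2 -0.1 -0.6] dist 4.0 (need per row <=62,10.7)
[0.0012, 0.0012, 0.0036] [-0.0039, -0.0021, -0.0099]
```

```bash
python3 -m creep '[[[0.001,0.001,0.003],[-0.004,-0.002,-0.01]],[[0,0,0],[0,0,0]],[[0,0,0],[0,0,0]],[[0,0,0],[0,0,0]],[[0,0,0],[0,0,0]],[[0,0,0],[0,0,0]],[[0,0,0],[0,0,0]],[[0,0,0],[0,0,0]],[[0,0,0],[0,0,0]],[[0,0,0],[0,0,0]]]' 255 80
python3 - <<'E'
from h import *
s=read_state();R=rot(s);print(s['q'])
# key axis in tool frame assuming key sits at 45 deg in stand frame
a=(XS+ZS)/np.sqrt(2);at=R.T@a;print('key axis in tool',at.round(4))
g=np.array(s['eef_pos'])-R[:,2]*18.7
L=np.array([532.6,187.3,0])+XS*-60+YS*50.2+ZS*30
print('grip along key',(g-L)@a, 'off',(g-L-((g-L)@a)*a).round(1))
E
```

```text
time: 14.25
eef_pos: [535.9, 237.8, 74.4]
eef_rot: [180.0, 15.1, -177.6]
force: [-2.7, -1.5, 6.3]
opening: 0.171
finger_force: 78.7
[ 20.15735032  18.05224345 -27.85697303  29.68233023  -4.56078646
  17.22870393]
key axis in tool [-8.669e-01 -6.000e-04 -4.985e-01]
grip along key 86.88998542711376 off [-1.   0.1  1. ]
```

```bash
python3 -m creep '[[[0.002,0,-0.004],[0,0,0]],[[0.004,0,-0.007],[0,0,0]],[[0.006,0,-0.01],[0,0,0]],[[0.008,0,-0.014],[0,0,0]],[[0.008,0,-0.014],[0,0,0]],[[0.008,0,-0.014],[0,0,0]],[[0,0,0],[0,0,0]],[[0,0,0],[0,0,0]],[[0,0,0],[0,0,0]],[[0,0,0],[0,0,0]]]' 255 80
python3 - <<'E'
from h import *
import pickle
s=read_state();print(s['q'],s['force'])
f=pickle.load(open('w4.pkl','rb'));zt=61.5
c=np.array([535.3,122.4]);g=np.arange(-40,40,.2);xx,yy=np.meshgrid(c[0]+g,c[1]-g)
C=np.stack([xx,yy,np.full_like(xx,zt)],-1).reshape(-1,3)@f['R'].T+f['t'];q=C@f['mtx'].T
uv=(q[:,:2]/q[:,2:]).astype(np.float32).reshape(*xx.shape,2)
im=cv2.remap(f['pixels'],uv[...,0],uv[...,1],cv2.INTER_CUBIC)
gr=cv2.cvtColor(im,cv2.COLOR_RGB2GRAY);k=(np.hypot(xx-c[0],yy-c[1])<22)
t,_=cv2.threshold(gr[k].reshape(-1,1),0,255,cv2.THRESH_OTSU);m=((gr<t)&k).astype(np.uint8)
n,l,st,ce=cv2.connectedComponentsWithStats(m);i=1+st[1:,4].argmax();print('hole',c[0]-40+ce[i][0]*.2,c[1]+40-ce[i][1]*.2,st[i][2:]*.2)
cv2.imwrite('pics/hole.png',im[:,:,::-1])
r,M=tilted(60);G=np.array([535.3,122.4,62+25+87]);plan(G+M[:,2]*18.7,r,10)
E
```

```text
time: 15.5
eef_pos: [484.5, 235.6, 124.6]
eef_rot: [180.0, 15.0, -177.7]
force: [0.1, 0.6, -2.3]
opening: 0.165
finger_force: 78.1
[ 22.08236002  10.12824449 -29.9250775   35.80148811  -5.01221832
  19.13063934] [ 0.14377144  0.62479343 -2.32211436]
hole 536.5492286477635 123.10964405757133 [  24.4   25.4 2320.6]
turn deg [  0. -45.   0.] dist 136.9 (need per row <=62,10.7)
[-0.0071, -0.0115, -0.0023] [0.0, -0.0786, 0.0]
[-0.0072, -0.0115, -0.0017] [0.0, -0.0786, 0.0]
[-0.0073, -0.0115, -0.0011] [0.0, -0.0786, 0.0]
[-0.0074, -0.0115, -0.0005] [0.0, -0.0786, 0.0]
[-0.0074, -0.0115, 0.0] [0.0, -0.0786, 0.0]
[-0.0074, -0.0115, 0.0006] [0.0, -0.0786, 0.0]
[-0.0073, -0.0115, 0.0012] [0.0, -0.0786, 0.0]
[-0.0072, -0.0115, 0.0018] [0.0, -0.0786, 0.0]
[-0.007, -0.0115, 0.0023] [0.0, -0.0786, 0.0]
[-0.0068, -0.0115, 0.0029] [0.0, -0.0786, 0.0]
```

```bash
python3 -m creep '[[[-0.007,-0.0115,-0.002],[0,-0.0786,0]],[[-0.007,-0.0115,-0.002],[0,-0.0786,0]],[[-0.007,-0.0115,-0.001],[0,-0.0786,0]],[[-0.007,-0.0115,-0.001],[0,-0.0786,0]],[[-0.007,-0.0115,0],[0,-0.0786,0]],[[-0.007,-0.0115,0.001],[0,-0.0786,0]],[[-0.007,-0.0115,0.001],[0,-0.0786,0]],[[-0.007,-0.0115,0.002],[0,-0.0786,0]],[[-0.007,-0.0115,0.002],[0,-0.0786,0]],[[-0.007,-0.0115,0.003],[0,-0.0786,0]]]' 255 80
python3 - <<'E'
from h import *
import pickle
s=read_state();print(s['q'],s['force']);R=rot(s);p=np.array(s['eef_pos'])
f=shot('wrist');pickle.dump((s,f),open('w5.pkl','wb'));save(f,'w5')
at=np.array([-.8669,0,-.4985]);g=p-R[:,2]*18.7
print('grip',g,'nose',(g-R@at*87).round(1),'axis',(R@at).round(4),'px nose',proj(f,g-R@at*87).round(),'hole',proj(f,[536.5,123.1,62]).round())
W=cloud(f);Z=W[...,2]
m=(Z>58)&(Z<66)&(np.hypot(W[...,0]-536,W[...,1]-123)<45);print('block',m.sum(),cv2.minAreaRect(W[m][:,:2].astype(np.float32)))
E
```

```text
time: 16.75
eef_pos: [602.8, 150.8, 212.4]
eef_rot: [-178.4, 55.0, -177.5]
force: [-0.1, -0.2, -3.8]
opening: 0.17
finger_force: 78.7
[ 13.43765058  -0.53299182 -58.40000589 -22.1431984  -10.52591943
   6.34536096] [-0.11465361 -0.20390975 -3.7547184 ]
grip [587.51408634 150.6112655  223.13663994] nose [579.8 149.  136.5] axis [0.0892 0.0181 0.9959] px nose [315. 100.] hole [ 254. -131.]
block 0 ((0.0, 0.0), (0.0, 0.0), 0.0)
```

View pics/w5.png

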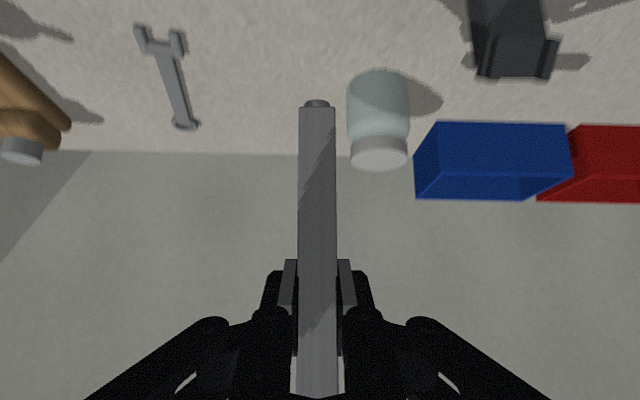

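The wrist picture shows the key upright in the fingers, with its nose at (317,105). But joint 3 reached its limit (-58.4), so the tool stopped short of the hole. The key fits the hole at any angle, so I can come in with a more sideways heading. I'll fit a small kinematic model to choose it.

```bash
cat > kin.py <<'E'
import numpy as np
from scipy.spatial.transform import Rotation as Rn
from scipy.optimize import least_squares
D=[([-82.179,21.618,4.641,73.018,0,83.68],[140.483,-557.612,231.329],[180,0,14.14]),
([-24.90,28.138,25.022,86.842,-.018,35.76],[590.8,-204.6,301.7],[180,0,119.3]),
([-17.953,34.384,31.150,86.68,0,145.32],[655.7,-146.0,272.8],[179.9,-.1,16.7]),
([-24.08+5.8,28.448,4.293,65.757,0,139.17],[589.7,-194.2,158.1],[179.9,-.1,16.7]),
([21.520,6.667,-18.086,50.842,-4.635,18.728],[495.8,236.6,226.0],[179.7,15.1,-177.8]),
([20.157,18.052,-27.857,29.682,-4.561,17.229],[535.9,237.8,74.4],[180,15.1,-177.6]),
([22.082,10.128,-29.925,35.801,-5.012,19.131],[484.5,235.6,124.6],[180,15,-177.7]),
([13.438,-.533,-58.4,-22.143,-10.526,6.345],[602.8,150.8,212.4],[-178.4,55,-177.5])]
LO=np.array([-156.06,-48.1,-58.44,-101.28,-78.64,-180]);HI=np.array([156.06,94.91,69.94,121.22,73.56,180])
def A(d): # planar rotation by pitch-down angle d: columns for l=(forward,up)
    c,s=np.cos(np.radians(d)),np.sin(np.radians(d));return np.array([[c,s],[0,0],[-s,c]])
def basis(q,tz):
    Z=Rn.from_euler('z',q[0],degrees=True).as_matrix()
    B=np.hstack([np.array([[1,0],[0,0],[0,1.]]),A(q[1]),A(q[1]-q[2]),A(q[1]-q[2]+q[3])])
    return np.hstack([Z@B,np.array(tz)[:,None]])
def tz_of(q):
    Z=Rn.from_euler('z',q[0],degrees=True).as_matrix();f=q[1]-q[2]+q[3];j=np.radians(q[4])
    return Z@(A(f)@[1,0]*np.cos(j)+np.array([0,1,0])*np.sin(j))
M=[];b=[]
for q,p,r in D:
    if q[0]==-24.08+5.8: continue
    M.append(basis(q,Rn.from_euler('xyz',r,degrees=True).as_matrix()[:,2]));b.append(p)
M=np.vstack(M);b=np.hstack(b);X=np.linalg.lstsq(M,b,1e-6)[0]
def fk(q): t=tz_of(q);return basis(q,t)@X,t
def ik(p,t,q0):
    f=lambda q:np.hstack([fk(q)[0]-p,(fk(q)[1]-t)*300]);best=None
    r=least_squares(f,q0,bounds=(LO[:5],HI[:5]));return r.x,np.abs(r.fun).max()
E
python3 - <<'E'
from kin import *
print(X.round(1),'resid',np.abs(M@X-b).max().round(1));
for q,p,r in D: 
    P,t=fk(q);print((P-p).round(1),(t-Rn.from_euler('xyz',r,degrees=True).as_matrix()[:,2]).round(3))
for tilt in (60,):
  for psi in (2.3,20,40,50,60,70,80):
    for gz in (174,97):
        a=np.radians(tilt);h=np.radians(psi);t=np.array([np.sin(a)*np.cos(h),np.sin(a)*np.sin(h),-np.cos(a)])
        q,e=ik(np.array([536,122.8,gz])+t*18.7,t,np.array([5,5,-40,0,psi/2]));print(psi,gz,q.round(1),round(e,2))
E
```

```text
[  -9.4  253.6   -0.9  497.   383.6   74.6  639.9   10.4 -195.8] resid 62.7
[-62.7  -9.   -0.2] [ 0. -0.  0.]
[-26.6 -57.2   0. ] [ 0.001 -0.001  0.   ]
[-19.5 -60.1   0.1] [-0.001  0.001 -0.   ]
[-2.8  0.3 -0.2] [-0.001  0.001 -0.   ]
[  7.9 -21.    0.2] [0.    0.001 0.   ]
[  7.8 -21.6   0.2] [-0. -0. -0.]
[  7.1 -17.7  -0.2] [-0.  0. -0.]
[-6.6 28.4  0.1] [-0.    -0.    -0.001]
2.3 174 [ 10.5  -1.6 -58.4 -16.3  -6.8] 43.78
2.3 97 [ 10.6   9.4 -58.4 -23.4  -6.8] 58.49
20 174 [ 14.5  -1.4 -58.4 -16.6   4.6] 44.08
20 97 [ 14.4   9.7 -58.4 -23.8   4.5] 58.73
40 174 [ 19.   -3.7 -58.4 -13.   17.5] 40.33
40 97 [ 18.7   7.  -58.4 -19.6  17.4] 55.4
50 174 [ 21.3  -5.8 -58.4  -9.9  24. ] 35.99
50 97 [ 20.9   4.7 -58.4 -16.   24. ] 51.12
60 174 [ 23.5  -8.3 -58.4  -6.2  30.5] 29.41
60 97 [ 23.    1.9 -58.4 -11.7  30.5] 44.28
70 174 [ 25.7 -11.2 -58.4  -2.1  36.8] 20.41
70 97 [ 25.1  -1.1 -58.4  -7.   36.9] 34.64
80 174 [ 27.9 -14.3 -58.4   2.2  42.9] 9.13
80 97 [ 27.3  -4.2 -58.4  -2.3  43. ] 22.55
```

```bash
sed -i 's/-24.08+5.8,28/-24.084,28/; s/    if q\[0\]==.*//' kin.py
sed -i 's/B=np.hstack(\[np.array/B=np.hstack([np.array([[0],[1.],[0]]),np.array/' kin.py
cat >> kin.py <<'E'
def tdir(tilt,psi):
    a=np.radians(tilt);h=np.radians(psi);return np.array([np.sin(a)*np.cos(h),np.sin(a)*np.sin(h),-np.cos(a)])
E
python3 - <<'E'
from kin import *
print(X.round(1),'resid',np.abs(M@X-b).max().round(1))
for tilt in (60,):
  for psi in (2.3,-60,-45,20,40,50,60,70,80,90,100):
    for gz in (174,97):
        t=tdir(tilt,psi)
        q,e=ik(np.array([536,122.8,gz])+t*18.7,t,np.array([5,5,-40,0,psi/2]));print(psi,gz,q.round(1),round(e,2))
E
```

```text
[ 6.330e+01  1.000e-01  2.604e+02  6.000e-01  4.967e+02  3.836e+02
  7.280e+01  1.380e+02 -2.000e-01  3.102e+02] resid 0.3
2.3 174 [ 12.5  -1.7 -58.4 -16.1 -10.5] 42.16
2.3 97 [ 14.5  10.  -58.4 -23.9 -13.5] 54.52
-60 174 [ 33.   28.1 -20.7  46.3 -59.9] 0.0
-60 97 [ 33.   34.3 -24.4  36.4 -59.9] 0.0
-45 174 [ 32.3  17.3 -40.5  11.4 -57.7] 0.0
-45 97 [ 32.3  25.7 -44.5  -0.9 -57.7] 0.0
20 174 [ -5.5  -2.5 -58.4 -12.5  22.3] 40.88
20 97 [ -6.2   9.2 -58.4 -19.8  23.8] 53.39
40 174 [-17.8   4.7 -58.4 -10.6  47.6] 14.15
40 97 [-18.7  16.9 -58.4 -17.8  49.2] 26.7
50 174 [-20.3   8.3 -55.7  -4.3  54.6] 0.0
50 97 [-20.5  19.7 -58.4 -16.3  54.9] 4.72
60 174 [-21.8  13.9 -44.5  17.7  59. ] 0.0
60 97 [-21.8  22.8 -48.8   4.5  59. ] 0.0
70 174 [-22.1  21.4 -32.1  40.2  59.9] 0.0
70 97 [-22.1  28.6 -36.   29.   59.9] 0.0
80 174 [-21.5  29.3 -19.9  59.8  58.1] 0.0
80 97 [-21.5  35.5 -23.5  50.1  58.1] 0.0
90 174 [-20.2  36.6  -8.6  75.7  54.4] 0.0
90 97 [-20.2  42.2 -11.7  67.   54.4] 0.0
100 174 [-18.4  43.1   2.2  88.5  49.6] 0.0
100 97 [-18.4  48.2  -0.7  80.5  49.6] 0.0
```

The fit is good to 0.3 mm. A heading of about 80° is comfortably reachable, so I'll plan the rows to turn about the vertical and move over the hole.

```bash
cat >> h.py <<'E'
def head(tilt,psi):
    a=np.radians(tilt);h=np.radians(psi);u=np.array([np.cos(h),np.sin(h),0]);z=np.sin(a)*u-np.cos(a)*ZS;y=np.cross(ZS,u)
    return np.stack([np.cross(y,z),y,z],1)
def rows(path):
    "path: list of (TCP,Rmat) targets after each row, from present pose"
    s=read_state();p=np.array(s['eef_pos']);R=rot(s)
    for P,Q in path:
        d=R.T@(P-p)/1000;w=Rn.from_matrix(R.T@Q).as_rotvec();print(json.dumps([d.round(4).tolist(),w.round(3).tolist()]),'' if np.abs(d).max()<.0625 and np.linalg.norm(w)<.186 else 'TOO BIG')
        p,R=P,Q
import json
E
python3 - <<'E'
from h import *
import kin
s=read_state();R=rot(s);g0=np.array(s['eef_pos'])-R[:,2]*18.7
G=np.array([536.5,123.1,62+30+87.]);path=[];q=np.array(s['q'][:5])
for k in range(1,11):
    t=k/10;M=head(55+5*min(1,2*t),2.5+77.5*t);c=t**2;g=g0*(1-c)+G*c
    P=g+M[:,2]*18.7;q,e=kin.ik(P,M[:,2],q);print(k,q.round(0),round(e,1),g.round(0));path.append((P,M))
rows(path)
E
```

```text
1 [  7.  -2. -58. -21.   2.] 5.3 [590. 150. 225.]
2 [  2.  -2. -58. -21.  14.] 8.0 [588. 149. 224.]
3 [ -4.  -1. -58. -20.  25.] 7.3 [585. 148. 222.]
4 [ -9.   1. -58. -20.  35.] 3.4 [582. 146. 218.]
5 [-13.   4. -57. -16.  45.] 0.0 [577. 144. 214.]
6 [-16.   7. -52.  -4.  52.] 0.0 [571. 141. 209.]
7 [-18.  11. -45.  11.  57.] 0.0 [564. 137. 203.]
8 [-20.  16. -36.  28.  60.] 0.0 [556. 133. 196.]
9 [-21.  23. -28.  45.  60.] 0.0 [547. 128. 188.]
10 [-21.  29. -20.  60.  58.] 0.0 [536. 123. 179.]
[[0.0006, 0.0024, -0.0004], [-0.141, -0.013, -0.077]] 
[[0.0019, 0.0016, -0.0008], [-0.113, -0.017, -0.075]] 
[[0.0033, 0.0017, -0.0013], [-0.114, -0.017, -0.073]] 
[[0.0048, 0.0021, -0.002], [-0.115, -0.017, -0.071]] 
[[0.0061, 0.0028, -0.0026], [-0.117, -0.017, -0.069]] 
[[0.0077, 0.0038, -0.0031], [-0.117, -0.0, -0.068]] 
[[0.009, 0.0051, -0.0034], [-0.117, 0.0, -0.068]] 
[[0.0101, 0.0067, -0.0034], [-0.117, 0.0, -0.068]] 
[[0.011, 0.0084, -0.0032], [-0.117, -0.0, -0.068]] 
[[0.0118, 0.0103, -0.0026], [-0.117, 0.0, -0.068]]
```

```bash
python3 -m creep '[[[0.001,0.002,0.006],[-0.141,0.004,-0.077]],[[0.002,0.002,0.005],[-0.113,0,-0.075]],[[0.003,0.002,-0.001],[-0.113,0,-0.075]],[[0.005,0.002,-0.002],[-0.113,0,-0.075]],[[0.006,0.003,-0.003],[-0.115,0,-0.073]],[[0.008,0.004,-0.003],[-0.116,-0.017,-0.072]],[[0.009,0.005,-0.003],[-0.116,-0.017,-0.07]],[[0.01,0.007,-0.003],[-0.117,-0.017,-0.068]],[[0.011,0.008,-0.003],[-0.117,-0.017,-0.068]],[[0.012,0.01,-0.003],[-0.117,-0.017,-0.068]]]' 255 80
python3 - <<'E'
from h import *
s=read_state();print(np.round(s['q'],1),s['force'])
M=head(60,80);G=np.array([536.5,123.1,62+16+87.]);P=G+M[:,2]*18.7
plan(P,Rn.from_matrix(M).as_euler('xyz',degrees=True),5)
E
```

```text
time: 18.05
eef_pos: [549.5, 141.1, 166.0]
eef_rot: [175.2, 60.4, -105.1]
force: [1.1, -0.6, -4.8]
opening: 0.172
finger_force: 78.9
[ -21.    30.5  -18.    60.7   58.6 -109.5] [ 1.10737074 -0.59832758 -4.82265204]
turn deg [ 0.3  0.5 -2.5] dist 14.7 (need per row <=62,10.7)
[0.0023, 0.0018, 0.0004] [0.0012, 0.0017, -0.0088]
[0.0022, 0.0018, 0.0004] [0.0012, 0.0017, -0.0088]
[0.0022, 0.0019, 0.0004] [0.0012, 0.0017, -0.0088]
[0.0022, 0.0019, 0.0004] [0.0012, 0.0017, -0.0088]
[0.0022, 0.0019, 0.0004] [0.0012, 0.0017, -0.0088]
```

```bash
python3 -m creep '[[[0.0023,0.0018,0.0004],[0.001,0.002,-0.009]],[[0.0022,0.0018,0.0004],[0.001,0.002,-0.009]],[[0.0022,0.0019,0.0004],[0.001,0.002,-0.009]],[[0.0022,0.0019,0.0004],[0.001,0.002,-0.009]],[[0.0022,0.0019,0.0004],[0.001,0.002,-0.009]],[[0,0,0],[0,0,0]],[[0,0,0],[0,0,0]],[[0,0,0],[0,0,0]],[[0,0,0],[0,0,0]],[[0,0,0],[0,0,0]]]' 255 80
python3 - <<'E'
from h import *
import pickle
s=read_state();print(s['force']);R=rot(s);p=np.array(s['eef_pos'])
f=shot('wrist');pickle.dump((s,f),open('w6.pkl','wb'))
at=np.array([-.8669,0,-.4985]);g=p-R[:,2]*18.7
N=g-R@at*87
print('grip',g.round(1),'nose',N.round(1),'axis',(R@at).round(4),'px nose',proj(f,N).round(),'hole',proj(f,[536.5,123.1,62]).round())
save(f,'w6',(170,0,470,225),2.6)
W=cloud(f)
m=(W[...,2]>58)&(W[...,2]<66)&(np.hypot(W[...,0]-536,W[...,1]-123)<45);print('block',m.sum(),cv2.minAreaRect(W[m][:,:2].astype(np.float32)))
E
```

```text
time: 19.3
eef_pos: [539.4, 140.1, 155.9]
eef_rot: [179.9, 60.0, -100.2]
force: [-0.0, -0.1, -3.0]
opening: 0.172
finger_force: 79.0
[-0.00311742 -0.05363396 -2.99971433]
grip [536.6 124.2 165.3] nose [536.5 124.1  78.3] axis [0.0011 0.0014 1.    ] px nose [315.  99.] hole [314.  64.]
block 9878 ((535.89111328125, 122.29236602783203), (56.372352600097656, 58.90726852416992), 2.465538263320923)
```

View pics/w6.png

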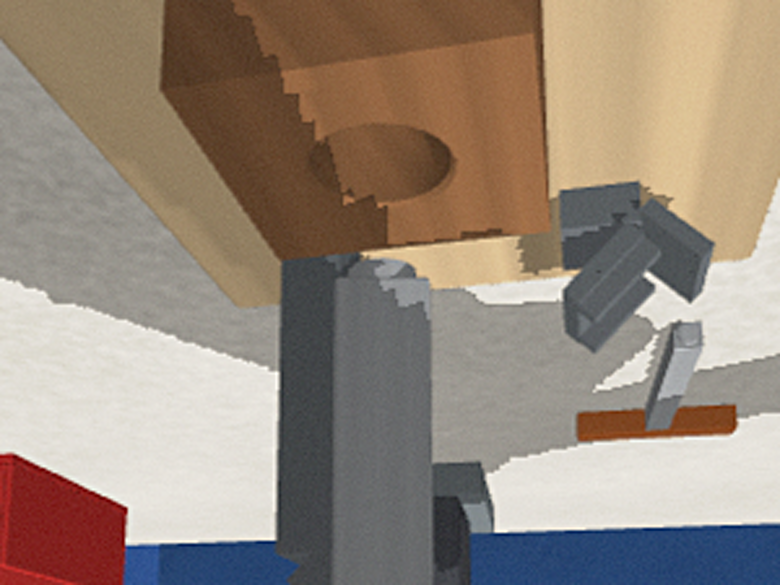

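The crop shows the nose at full-frame pixel (317,102) and the hole ellipse at about (317,62.6). Both are shifted about 2.5 columns from prediction, so laterally they are aligned. I'll compute the remaining offset.

Run:
```python
from h import *
import pickle
s,f=pickle.load(open('w6.pkl','rb'));R=rot(s);p=np.array(s['eef_pos'])
at=np.array([-.8669,0,-.4985]);g=p-R[:,2]*18.7;up=R@at;kx=np.cross(R[:,1],up);ky=R[:,1]
N=g-up*87
for sgn in(1,-1):
  print('front edge',[proj(f,N+up*5+sgn*kx*8+b*ky*8).round(1).tolist() for b in(1,-1)])
print('nose',proj(f,N).round(1),'d/dy',proj(f,N+[0,1,0]).round(2)-proj(f,N).round(2),'d/dz',proj(f,N+[0,0,1])-proj(f,N))
th=np.linspace(0,2*np.pi,60)
for c in([536.5,123.1,61.5],[536.1,122.4,61.5]):
    e=np.array([proj(f,np.array(c)+12.3*np.array([np.cos(a),np.sin(a),0])) for a in th]);print('hole',c,e.min(0).round(1),e.max(0).round(1))
gr=cv2.cvtColor(f['pixels'],cv2.COLOR_RGB2GRAY).astype(int)
print('col317 rows 40-115',gr[40:116,315:320].mean(1).round().astype(int).tolist())
print('row 62 cols 280-355',gr[61:64,280:356].mean(0).round().astype(int).tolist())
```

```text
front edge [[332.0, 116.7], [297.7, 116.7]]
front edge [[333.6, 100.7], [295.8, 100.6]]
nose [314.8  98.6] d/dy [0.4  1.04] d/dz [-1.96776522e-03  2.07279111e+00]
hole [536.5, 123.1, 61.5] [287.3  46.7] [341.5  77.8]
hole [536.1, 122.4, 61.5] [287.7  45.6] [342.3  77. ]
col317 rows 40-115 [114, 110, 114, 114, 114, 114, 114, 101, 90, 91, 90, 90, 91, 89, 91, 89, 92, 89, 92, 94, 91, 92, 92, 94, 94, 93, 94, 92, 91, 90, 92, 91, 89, 89, 89, 89, 88, 100, 126, 100, 75, 75, 75, 79, 75, 76, 79, 78, 77, 78, 76, 76, 77, 74, 61, 97, 197, 203, 196, 163, 122, 123, 144, 155, 153, 151, 134, 123, 140, 140, 128, 124, 103, 106, 106, 103]
row 62 cols 280-355 [77, 78, 74, 77, 74, 75, 75, 73, 68, 60, 61, 63, 62, 62, 65, 67, 65, 62, 74, 89, 91, 95, 93, 97, 95, 92, 95, 94, 92, 94, 96, 95, 93, 93, 95, 93, 93, 96, 91, 91, 89, 87, 87, 86, 83, 84, 84, 82, 81, 79, 79, 77, 80, 77, 73, 73, 71, 64, 63, 63, 63, 61, 57, 73, 82, 97, 116, 121, 117, 119, 117, 116, 116, 114, 113, 111]
```

```bash
cat > face.py <<'E'
from h import *
def face(f,s,r0=115,r1=190):
    W=cloud(f);R=rot(s);P=W[r0:r1,306:330].reshape(-1,3);P=P[~np.isnan(P[:,0])]
    hd=R[:,2]*[1,1,0];hd/=np.linalg.norm(hd)
    g=np.array(s['eef_pos'])-R[:,2]*18.7
    a=(P-g)@hd;k=np.abs(a-np.median(a))<4;P=P[k];a=a[k]
    c=np.polyfit(P[:,2],a,1);print('front face n',len(P),'lean deg',np.degrees(np.arctan(c[0])).round(2),'axis offset along heading from grip at nose/at grip',(np.polyval(c,g[2]-85)+8).round(2),(np.polyval(c,g[2])+8).round(2),'res',np.std(a-np.polyval(c,P[:,2])).round(2),P[:,2].min(),P[:,2].max())
    # side edges for lateral
    lat=np.cross([0,0,1],hd)
    for r in range(r0+5,r1,15):
        Q=W[r,285:350];b=(Q-g)@hd;m=np.abs(b+8)<6;l=(Q-g)@lat;print(r,Q[m][:,2].mean().round(1),l[m].min().round(1),l[m].max().round(1))
E
python3 - <<'E'
from face import *
import pickle
s,f=pickle.load(open('w6.pkl','rb'));face(f,s)
W=cloud(f);m=(np.abs(W[...,2]-62)<2.5)&(np.hypot(W[...,0]-536,W[...,1]-123)<42);Q=W[m]
c,sn=np.cos(np.radians(2.3)),np.sin(np.radians(2.3));x=Q[:,0]*c+Q[:,1]*sn;y=-Q[:,0]*sn+Q[:,1]*c
lx=np.percentile(x,[.5,99.5]);ly=np.percentile(y,[.5,99.5]);print(lx,ly,np.ptp(lx),np.ptp(ly));cx,cy=lx.mean(),ly.mean();print('centre',cx*c-cy*sn,cx*sn+cy*c,np.median(Q[:,2]))
E
```

```text
front face n 1789 lean deg -0.06 axis offset along heading from grip at nose/at grip 3.03 2.94 res 0.58 87.86974436338171 121.23601836467577
120 90.6 -7.1 8.3
135 97.4 -7.1 8.8
150 104.1 -7.0 8.7
165 110.7 -6.9 8.6
180 117.1 -6.8 8.5
[512.42502075 568.01665537] [ 71.90873788 128.56318502] 55.59163462108734 56.65444713308986
centre 535.7629847071847 121.83524146323714 62.61511671018882
```

The key is upright (lean 0.06°) and sits about 3 mm forward in the grip. The nose needs to move about −4.6 mm in y. I'll go down until just the thin nose is near the mouth, then measure again.

Run:
```python
from h import *
s=read_state();M=head(60,80);plan(np.array(s['eef_pos'])+[-.4,-4.6,-13],Rn.from_matrix(M).as_euler('xyz',degrees=True),5)
```

```text
turn deg [-0.1  0.  -0.1] dist 13.8 (need per row <=62,10.7)
[0.0027, -0.0001, 0.0005] [-0.0004, 0.0, -0.0005]
[0.0027, -0.0001, 0.0005] [-0.0004, 0.0, -0.0005]
[0.0027, -0.0001, 0.0005] [-0.0004, 0.0, -0.0005]
[0.0027, -0.0001, 0.0005] [-0.0004, 0.0, -0.0005]
[0.0027, -0.0001, 0.0005] [-0.0004, 0.0, -0.0005]
```

```bash
python3 -m creep '[[[0.0027,-0.0001,0.0005],[0,0,0]],[[0.0027,-0.0001,0.0005],[0,0,0]],[[0.0027,-0.0001,0.0005],[0,0,0]],[[0.0027,-0.0001,0.0005],[0,0,0]],[[0.0027,0,0.0005],[0,0,0]],[[0,0,0],[0,0,0]],[[0,0,0],[0,0,0]],[[0,0,0],[0,0,0]],[[0,0,0],[0,0,0]],[[0,0,0],[0,0,0]]]' 255 80
python3 - <<'E'
from face import *
import pickle
s=read_state();print(s['force']);f=shot('wrist');pickle.dump((s,f),open('w7.pkl','wb'));face(f,s)
save(f,'w7',(240,0,400,120),5)
R=rot(s);g=np.array(s['eef_pos'])-R[:,2]*18.7;print('g',g.round(1))
W=cloud(f);m=(np.abs(W[...,2]-62)<2.5)&(np.hypot(W[...,0]-536,W[...,1]-123)<42);Q=W[m]
c,sn=np.cos(np.radians(2.3)),np.sin(np.radians(2.3));x=Q[:,0]*c+Q[:,1]*sn;y=-Q[:,0]*sn+Q[:,1]*c
lx=np.percentile(x,[.5,99.5]);ly=np.percentile(y,[.5,99.5]);print(np.ptp(lx),np.ptp(ly));cx,cy=lx.mean(),ly.mean();print('centre',cx*c-cy*sn,cx*sn+cy*c,np.median(Q[:,2]))
E
```

```text
time: 20.6
eef_pos: [538.9, 135.6, 143.1]
eef_rot: [179.9, 60.0, -100.2]
force: [0.6, 0.5, -3.5]
opening: 0.175
finger_force: 79.0
[ 0.61633068  0.53666525 -3.48836604]
front face n 1788 lean deg 0.08 axis offset along heading from grip at nose/at grip 2.97 3.1 res 0.61 74.81616087898638 108.43896556414046
120 77.8 -7.1 8.3
135 84.6 -7.0 8.7
150 91.3 -7.0 8.7
165 97.8 -6.9 8.6
180 104.3 -6.8 8.6
g [536.1 119.6 152.4]
55.68609853260216 56.453724678232504
centre 535.7399762372185 121.67886748052679 62.61477707271335
```

View pics/w7.png

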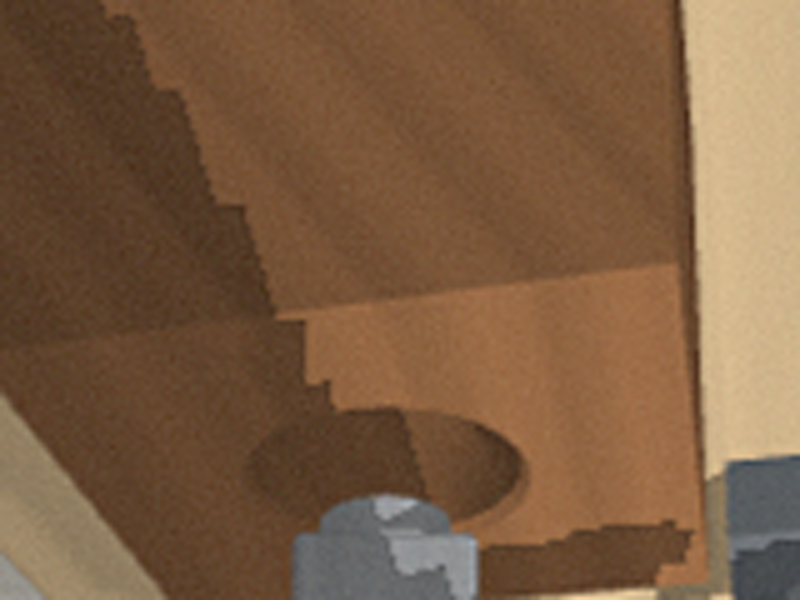

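Zoomed view: the nose disc is at crop (386,495), which is column 317. The hole's centre is at about crop (385,467), also column 317. The row difference and the depth data both say to shift about −1.1 mm in y. I'll apply that and enter gently.

```bash
python3 -m creep '[[[0.0003,-0.0001,-0.0005],[0,0,0]],[[0.0003,-0.0001,-0.0005],[0,0,0]],[[0.0017,0,0.001],[0,0,0]],[[0.0017,0,0.001],[0,0,0]],[[0.0017,0,0.001],[0,0,0]],[[0.0013,0,0.00075],[0,0,0]],[[0.0013,0,0.00075],[0,0,0]],[[0.0013,0,0.00075],[0,0,0]],[[0.0013,0,0.00075],[0,0,0]],[[0,0,0],[0,0,0]]]' 255 80
```

```text
time: 21.9
eef_pos: [538.9, 134.5, 131.0]
eef_rot: [179.9, 60.0, -100.3]
force: [-0.7, 0.2, -2.2]
opening: 0.171
finger_force: 79.0
```

```bash
python3 -m creep '[[[0.001,0,0.0006],[0,0,0]],[[0.001,0,0.0006],[0,0,0]],[[0.001,0,0.0006],[0,0,0]],[[0.001,0,0.0006],[0,0,0]],[[0.001,0,0.0006],[0,0,0]],[[0.001,0,0.0006],[0,0,0]],[[0.001,0,0.0006],[0,0,0]],[[0.001,0,0.0006],[0,0,0]],[[0,0,0],[0,0,0]],[[0,0,0],[0,0,0]]]' 255 80
```

```text
time: 23.15
eef_pos: [539.0, 134.6, 121.8]
eef_rot: [179.9, 60.0, -100.2]
force: [0.5, 0.5, -3.3]
opening: 0.17
finger_force: 79.0
```

```bash
python3 -m creep '[[[0.0015,0,0.0009],[0,0,0]],[[0.0025,0,0.0014],[0,0,0]],[[0.0033,0,0.0019],[0,0,0]],[[0.0033,0,0.0019],[0,0,0]],[[0.0033,0,0.0019],[0,0,0]],[[0.0033,0,0.0019],[0,0,0]],[[0.0033,0,0.0019],[0,0,0]],[[0.0033,0,0.0019],[0,0,0]],[[0.0025,0,0.0014],[0,0,0]],[[0,0,0],[0,0,0]]]' 255 80
```

```text
time: 24.4
eef_pos: [538.8, 134.6, 91.2]
eef_rot: [179.9, 60.0, -100.3]
force: [0.3, 0.2, -3.5]
opening: 0.171
finger_force: 79.0
```

```bash
python3 -m creep '[[[0.0006,0,0.00035],[0,0,0]],[[0.0006,0,0.00035],[0,0,0]],[[0.0006,0,0.00035],[0,0,0]],[[0.0006,0,0.00035],[0,0,0]],[[0.0006,0,0.00035],[0,0,0]],[[0.0006,0,0.00035],[0,0,0]],[[0.0006,0,0.00035],[0,0,0]],[[0,0,0],[0,0,0]],[[0,0,0],[0,0,0]],[[0,0,0],[0,0,0]]]' 255 80
```

```text
time: 25.65
eef_pos: [539.0, 134.6, 86.8]
eef_rot: [179.9, 60.0, -100.2]
force: [0.4, -0.7, -0.2]
opening: 0.169
finger_force: 79.2
```

```bash
python3 -m creep '[[[0,0,0],[0,0,0]],[[0,0,0],[0,0,0]],[[0,0,0],[0,0,0]],[[0,0,0],[0,0,0]],[[0,0,-0.005],[0,0,0]],[[0,0,-0.012],[0,0,0]],[[0,0,-0.02],[0,0,0]],[[0,0,-0.03],[0,0,0]],[[0,0,-0.04],[0,0,0]],[[0,0,-0.04],[0,0,0]]]' 0 80
python3 - <<'E'
from h import *
import pickle
s=read_state();print(np.round(s['q'],1),s['force']);f=shot('wrist');pickle.dump((s,f),open('w8.pkl','wb'))
W=cloud(f);hsv=cv2.cvtColor(f['pixels'],cv2.COLOR_RGB2HSV)
m=(hsv[...,0]<14)&(hsv[...,1]>150)&(W[...,2]>150)&(W[...,2]<220)&(np.abs(W[...,0]-536)<90)&(np.abs(W[...,1]-122)<60)
P=W[m];print('handle wrist',len(P),P.min(0) if len(P) else '',P.max(0) if len(P) else '')
# shank
for z in range(70,150,15):
    k=(np.abs(W[...,2]-z)<4)&(np.hypot(W[...,0]-536,W[...,1]-118)<22);Q=W[k]
    print(z,len(Q),Q.mean(0).round(1) if len(Q) else '')
for n in('top','side'):
    f=shot(n);W=cloud(f);hsv=cv2.cvtColor(f['pixels'],cv2.COLOR_RGB2HSV)
    m=(hsv[...,0]<14)&(hsv[...,1]>150)&(W[...,2]>150)&(np.abs(W[...,0]-536)<90)&(np.abs(W[...,1]-122)<60)
    P=W[m];print(n,len(P))
    if len(P)>10: r=cv2.minAreaRect(P[:,:2].astype(np.float32));print(r,P[:,2].min(),P[:,2].max())
    for t in('key','key_handle'):
        for d in spot_in(t,f)[:3]: u,v=map(int,d['position']);print(t,round(d['confidence'],2),u,v,W[v,u].round())
E
```

```text
time: 26.9
eef_pos: [516.2, 8.1, 160.9]
eef_rot: [179.9, 60.0, -100.2]
force: [-0.2, -0.3, 0.1]
opening: 1.001
finger_force: 0.0
[ -35.5   36.9  -10.2   79.6   51.5 -133.5] [-0.19296007 -0.27405642  0.14970834]
handle wrist 3233 [480.3694863  101.352903   168.85940339] [587.76896943 124.58471583 184.91682761]
70 192 [534.2 113.6  70. ]
85 192 [534.3 113.6  85.1]
100 215 [534.5 113.5 100. ]
115 223 [534.5 113.4 115. ]
130 208 [534.6 113.4 130. ]
145 218 [534.6 113.3 145. ]
top 183
((537.1624145507812, 119.34907531738281), (15.693026542663574, 103.37328338623047), 80.60649108886719) 176.777517716748 189.2893179486879
key 0.89 267 201 [526. 122. 185.]
key 0.72 160 234 [448. 458.  16.]
key_handle 0.86 162 233 [451. 453.  13.]
key_handle 0.78 268 196 [540. 120. 182.]
key_handle 0.27 250 205 [530. 191.  13.]
side 43
((578.8251953125, 116.34833526611328), (15.458202362060547, 23.014665603637695), 40.38863754272461) 181.0577044067753 185.72832711514175
key 0.75 285 210 [518. 134. 183.]
key 0.69 224 377 [450. 437.  10.]
key_handle 0.91 226 377 [446. 435.  11.]
```

The key stands upright in the hole to within about 0.4°, with the handle bar at about 170.5°. Next, plan the regrasp from above.

Run:
```python
from h import *
import pickle
s,f=pickle.load(open('w8.pkl','rb'));W=cloud(f);hsv=cv2.cvtColor(f['pixels'],cv2.COLOR_RGB2HSV)
m=(hsv[...,0]<14)&(hsv[...,1]>150)&(W[...,2]>168)&(W[...,2]<181)&(np.abs(W[...,0]-536)<48)&(np.abs(W[...,1]-118)<20);P=W[m]
a=np.polyfit(P[:,0],P[:,1],1);print('bar angle',np.degrees(np.arctan(a[0])),'front y at 535',np.polyval(a,535),'n',len(P))
m=(hsv[...,0]<14)&(hsv[...,1]>150)&(W[...,2]>165)&(W[...,2]<190)&(np.abs(W[...,1]-118)<30);P=W[m];
u=np.array([np.cos(a[0]),np.sin(a[0])]);t=P[:,:2]@u;tc=np.percentile(t,[1,99]);print('centre along bar',tc,tc.mean()*u[0])
top=P[P[:,2]>182];b=np.polyfit(top[:,0],top[:,2],1);print('bar slope deg',np.degrees(np.arctan(b[0])),np.polyval(b,535))
for y in(-10,170): plan([535.5,122,255],[180,0,y],16)
```

```text
bar angle -10.140808845793387 front y at 535 112.13120917964271 n 2256
centre along bar [452.33076404 558.58701917] 497.3951940192716
bar slope deg 0.1294419747926599 183.2603350077637
turn deg [-46.7  46.8 -81.1] dist 148.2 (need per row <=62,10.7)
[-0.0087, 0.0, 0.0032] [-0.051, 0.0511, -0.0884]
[-0.0088, -0.0009, 0.0027] [-0.051, 0.0511, -0.0884]
[-0.0088, -0.0018, 0.0022] [-0.051, 0.0511, -0.0884]
[-0.0087, -0.0027, 0.0016] [-0.051, 0.0511, -0.0884]
[-0.0085, -0.0035, 0.001] [-0.051, 0.0511, -0.0884]
[-0.0082, -0.0043, 0.0004] [-0.051, 0.0511, -0.0884]
[-0.0078, -0.005, -0.0003] [-0.051, 0.0511, -0.0884]
[-0.0073, -0.0056, -0.0009] [-0.051, 0.0511, -0.0884]
[-0.0067, -0.0062, -0.0016] [-0.051, 0.0511, -0.0884]
[-0.0061, -0.0066, -0.0022] [-0.051, 0.0511, -0.0884]
[-0.0053, -0.007, -0.0029] [-0.051, 0.0511, -0.0884]
[-0.0045, -0.0073, -0.0035] [-0.051, 0.0511, -0.0884]
[-0.0037, -0.0075, -0.0041] [-0.051, 0.0511, -0.0884]
[-0.0028, -0.0075, -0.0046] [-0.051, 0.0511, -0.0884]
[-0.0019, -0.0075, -0.0051] [-0.051, 0.0511, -0.0884]
[-0.0009, -0.0073, -0.0056] [-0.051, 0.0511, -0.0884]
turn deg [46.8 46.7 80.8] dist 148.2 (need per row <=62,10.7)
[-0.0087, 0.0, 0.0032] [0.051, 0.051, 0.0881]
[-0.0088, 0.001, 0.0027] [0.051, 0.051, 0.0881]
[-0.0088, 0.0019, 0.0022] [0.051, 0.051, 0.0881]
[-0.0087, 0.0027, 0.0016] [0.051, 0.051, 0.0881]
[-0.0085, 0.0036, 0.001] [0.051, 0.051, 0.0881]
[-0.0082, 0.0043, 0.0004] [0.051, 0.051, 0.0881]
[-0.0078, 0.005, -0.0003] [0.051, 0.051, 0.0881]
[-0.0073, 0.0057, -0.0009] [0.051, 0.051, 0.0881]
[-0.0067, 0.0062, -0.0016] [0.051, 0.051, 0.0881]
[-0.006, 0.0067, -0.0022] [0.051, 0.051, 0.0881]
[-0.0053, 0.007, -0.0029] [0.051, 0.051, 0.0881]
[-0.0045, 0.0073, -0.0035] [0.051, 0.051, 0.0881]
[-0.0036, 0.0075, -0.0041] [0.051, 0.051, 0.0881]
[-0.0028, 0.0075, -0.0046] [0.051, 0.051, 0.0881]
[-0.0018, 0.0075, -0.0051] [0.051, 0.051, 0.0881]
[-0.0009, 0.0073, -0.0056] [0.051, 0.051, 0.0881]
```

```bash
python3 -m creep '[[[-0.0087,0,0.0032],[-0.051,0.051,-0.088]],[[-0.0088,-0.0009,0.0027],[-0.051,0.051,-0.088]],[[-0.0088,-0.0018,0.0022],[-0.051,0.051,-0.088]],[[-0.0087,-0.0027,0.0016],[-0.051,0.051,-0.088]],[[-0.0085,-0.0035,0.001],[-0.051,0.051,-0.088]],[[-0.0082,-0.0043,0.0004],[-0.051,0.051,-0.088]],[[-0.0078,-0.005,-0.0003],[-0.051,0.051,-0.088]],[[-0.0073,-0.0056,-0.0009],[-0.051,0.051,-0.088]],[[-0.0067,-0.0062,-0.0016],[-0.051,0.051,-0.088]],[[-0.0061,-0.0066,-0.0022],[-0.051,0.051,-0.088]]]' 0 40
python3 -m creep '[[[-0.0053,-0.007,-0.0029],[-0.051,0.051,-0.088]],[[-0.0045,-0.0073,-0.0035],[-0.051,0.051,-0.088]],[[-0.0037,-0.0075,-0.0041],[-0.051,0.051,-0.088]],[[-0.0028,-0.0075,-0.0046],[-0.051,0.051,-0.088]],[[-0.0019,-0.0075,-0.0051],[-0.051,0.051,-0.088]],[[-0.001,-0.0073,-0.0056],[-0.051,0.051,-0.088]],[[0,0,0],[0,0,0]],[[0,0,0],[0,0,0]],[[0,0,0],[0,0,0]],[[0,0,0],[0,0,0]]]' 0 40
python3 - <<'E'
from h import *
import pickle
s=read_state();print(np.round(s['q'],1),s['force']);f=shot('wrist');pickle.dump((s,f),open('w9.pkl','wb'))
W=cloud(f);hsv=cv2.cvtColor(f['pixels'],cv2.COLOR_RGB2HSV)
m=(hsv[...,0]<14)&(hsv[...,1]>150)&(W[...,2]>175)&(W[...,2]<195)&(np.hypot(W[...,0]-536,W[...,1]-121)<75);P=W[m]
print(len(P),cv2.minAreaRect(P[:,:2].astype(np.float32)),np.median(P[:,2]),np.median(P,0))
X=np.c_[P[:,0]-535,P[:,1]-121,np.ones(len(P))];print('top plane',np.degrees(np.linalg.lstsq(X,P[:,2],rcond=None)[0][:2]))
plan([535.2,121,175-18.7],[180,0,-10],1)
E
```

```text
time: 28.5
eef_pos: [528.3, 80.5, 219.2]
eef_rot: [-167.5, 21.2, -38.5]
force: [0.3, -0.5, -0.1]
opening: 0.997
finger_force: 0.0
time: 29.75
eef_pos: [536.6, 120.2, 254.9]
eef_rot: [179.9, 0.2, -10.4]
force: [-0.8, 0.2, 1.0]
opening: 1.003
finger_force: 0.0
[   6.    18.6    3.7   75.4   -0.  -163.5] [-0.83186402  0.17385657  1.00624498]
4388 ((536.2724609375, 121.45265197753906), (18.032575607299805, 109.58324432373047), 79.85963439941406) 184.41493374163937 [543.9793493  120.3164709  184.41493374]
top plane [-0.10871522  0.39945998]
turn deg [ 0.1  0.2 -0.4] dist 98.7 (need per row <=62,10.7)
[-0.0011, -0.0006, 0.0987] [0.0011, 0.0036, -0.0076]
```

The handle is measured from above at (536.3,121.5), top 184.4 mm, angle −10.1°. I'll descend and grip.

```bash
python3 -m creep '[[[-0.0005,-0.0011,0.006],[0,0.003,-0.005]],[[0,0,0.012],[0,0,0]],[[0,0,0.013],[0,0,0]],[[0,0,0.013],[0,0,0]],[[0,0,0.013],[0,0,0]],[[0,0,0.013],[0,0,0]],[[0,0,0.012],[0,0,0]],[[0,0,0.009],[0,0,0]],[[0,0,0.005],[0,0,0]],[[0,0,0.002],[0,0,0]]]' 0 60
python3 -m creep '[[[0,0,0],[0,0,0]],[[0,0,0],[0,0,0]],[[0,0,0],[0,0,0]],[[0,0,0],[0,0,0]],[[0,0,0],[0,0,0]],[[0,0,0],[0,0,0]],[[0,0,0],[0,0,0]],[[0,0,0],[0,0,0]],[[0,0,0],[0,0,0]],[[0,0,0],[0,0,0]]]' 255 100
```

```text
time: 31.05
eef_pos: [536.2, 121.9, 157.2]
eef_rot: [179.9, -0.0, -10.1]
force: [0.1, 0.1, 0.2]
opening: 0.999
finger_force: 0.0
time: 32.3
eef_pos: [536.6, 121.9, 157.9]
eef_rot: [179.9, -0.1, -10.1]
force: [-0.8, -0.2, 5.2]
opening: 0.19
finger_force: 98.4
```

```bash
python3 -m creep '[[[0,0,-0.003],[0,0,0]],[[0,0,-0.006],[0,0,0]],[[0,0,-0.01],[0,0,0]],[[0,0,-0.012],[0,0,0]],[[0,0,-0.012],[0,0,0]],[[0,0,-0.012],[0,0,0]],[[0,0,-0.012],[0,0,0]],[[0,0,-0.012],[0,0,0]],[[0,0,-0.012],[0,0,0]],[[0,0,-0.009],[0,0,0]]]' 255 100
python3 - <<'E'
from h import *
s=read_state();print(s['force'],s['opening']);plan([589.7,-197.3,257],[180,0,-83.6],10)
E
```

```text
time: 33.55
eef_pos: [536.4, 122.1, 258.3]
eef_rot: [179.9, -0.0, -10.1]
force: [0.2, -0.1, -3.2]
opening: 0.19
finger_force: 97.8
[ 0.16207857 -0.1420078  -3.2141838 ] 0.1898129806154927
turn deg [ 0.  -0.1 73.5] dist 323.8 (need per row <=62,10.7)
[0.0108, 0.0305, 0.0002] [0.0, -0.0001, 0.1283]
[0.0147, 0.0289, 0.0002] [0.0, -0.0001, 0.1283]
[0.0182, 0.0268, 0.0002] [0.0, -0.0001, 0.1283]
[0.0215, 0.0242, 0.0002] [0.0, -0.0001, 0.1283]
[0.0244, 0.0213, 0.0002] [0.0, -0.0001, 0.1283]
[0.0269, 0.018, 0.0001] [0.0, -0.0001, 0.1283]
[0.029, 0.0144, 0.0001] [0.0, -0.0001, 0.1283]
[0.0306, 0.0105, 0.0001] [0.0, -0.0001, 0.1283]
[0.0317, 0.0065, 0.0001] [0.0, -0.0001, 0.1283]
[0.0323, 0.0024, 0.0001] [0.0, -0.0001, 0.1283]
```

```bash
python3 -m creep '[[[0.011,0.0305,0],[0,0,0.128]],[[0.015,0.029,0],[0,0,0.128]],[[0.018,0.027,0],[0,0,0.128]],[[0.0215,0.024,0],[0,0,0.128]],[[0.024,0.021,0],[0,0,0.128]],[[0.027,0.018,0],[0,0,0.128]],[[0.029,0.0145,0],[0,0,0.128]],[[0.0305,0.0105,0],[0,0,0.128]],[[0.032,0.0065,0],[0,0,0.128]],[[0.032,0.0025,0],[0,0,0.128]]]' 255 100
python3 - <<'E'
from h import *
s=read_state();print(np.round(s['q'],1),s['force'])
plan([589.7,-197.3,257-36],[180,0,-83.6],1)
R=rot(s)
for n in('side','wrist'):
    f=shot(n);W=cloud(f);p=np.array(s['eef_pos'])
    for z in range(120,225,15):
        k=(np.abs(W[...,2]-z)<5)&(np.hypot(W[...,0]-p[0],W[...,1]-p[1])<14);Q=W[k]
        print(n,z,len(Q),(Q-p).mean(0)[:2].round(1) if len(Q)>3 else '')
E
```

```text
time: 34.8
eef_pos: [590.0, -198.0, 257.7]
eef_rot: [180.0, -0.0, -83.7]
force: [1.0, 0.9, -2.7]
opening: 0.192
finger_force: 98.0
[ -24.4   27.4   17.3   79.9   -0.  -120.7] [ 1.00175298  0.88545827 -2.7019297 ]
turn deg [ 0.  -0.  -0.1] dist 36.7 (need per row <=62,10.7)
[-0.0008, 0.0002, 0.0367] [0.0004, -0.0008, -0.001]
side 120 20 [-3.5  5. ]
side 135 22 [-3.8  4. ]
side 150 22 [-4.1  4.8]
side 165 23 [-3.9  5.5]
side 180 29 [-3.1  5.5]
side 195 26 [-3.3  5.3]
side 210 24 [-3.2  5.5]
wrist 120 0 
wrist 135 0 
wrist 150 0 
wrist 165 0 
wrist 180 0 
wrist 195 0 
wrist 210 0
```

```bash
python3 -m creep '[[[-0.0004,0.0001,0.003],[0,0,-0.001]],[[-0.0004,0.0001,0.006],[0,0,0]],[[0,0,0.007],[0,0,0]],[[0,0,0.007],[0,0,0]],[[0,0,0.006],[0,0,0]],[[0,0,0.004],[0,0,0]],[[0,0,0.002],[0,0,0]],[[0,0,0.0015],[0,0,0]],[[0,0,0.0015],[0,0,0]],[[0,0,0.0015],[0,0,0]]]' 255 100
```

```text
time: 36.15
eef_pos: [589.7, -196.4, 218.3]
eef_rot: [-180.0, -0.1, -83.4]
force: [0.7, 0.4, -3.1]
opening: 0.191
finger_force: 98.0
```

```bash
python3 -m creep '[[[0,0,0.001],[0,0,0]],[[0,0,0.001],[0,0,0]],[[0,0,0.001],[0,0,0]],[[0,0,0.001],[0,0,0]],[[0,0,0.0008],[0,0,0]],[[0,0,0.0008],[0,0,0]],[[0,0,0.0008],[0,0,0]],[[0,0,0.0008],[0,0,0]],[[0,0,0.0008],[0,0,0]],[[0,0,0],[0,0,0]]]' 255 100
```

```text
time: 37.4
eef_pos: [589.5, -196.3, 210.0]
eef_rot: [180.0, -0.1, -83.4]
force: [1.2, 0.2, -2.6]
opening: 0.189
finger_force: 102.4
```

```bash
python3 -m creep '[[[0.0003,0,0.0006],[0,0,0]],[[0.0002,0,0.0006],[0,0,0]],[[0,0,0.0006],[0,0,0]],[[0,0,0.0006],[0,0,0]],[[0,0,0.0006],[0,0,0]],[[0,0,0.0006],[0,0,0]],[[0,0,0.0006],[0,0,0]],[[0,0,0.0006],[0,0,0]],[[0,0,0],[0,0,0]],[[0,0,0],[0,0,0]]]' 255 100
python3 -c "
from rig import *
s=read_state();print(s['force'],s['torque'])"
```

```text
time: 38.65
eef_pos: [589.7, -196.8, 205.4]
eef_rot: [180.0, -0.1, -83.4]
force: [0.3, -0.4, -4.0]
opening: 0.183
finger_force: 102.4
[ 0.32452779 -0.41914874 -4.044465  ] [ 0.03288232 -0.17691865  0.10893154]
```

```bash
python3 -m creep '[[[0,0,0.001],[0,0,0]],[[0,0,0.0012],[0,0,0]],[[0,0,0.0012],[0,0,0]],[[0,0,0.0012],[0,0,0]],[[0,0,0.0012],[0,0,0]],[[0,0,0.0012],[0,0,0]],[[0,0,0.0012],[0,0,0]],[[0,0,0.0012],[0,0,0]],[[0,0,0.001],[0,0,0]],[[0,0,0],[0,0,0]]]' 255 100
python3 -c "
from rig import *
s=read_state();print(s['force'],s['torque'])"
```

```text
time: 39.9
eef_pos: [590.8, -197.2, 198.6]
eef_rot: [-179.8, -0.2, -83.3]
force: [-2.2, 1.3, 13.1]
opening: 0.182
finger_force: 104.7
[-2.22166964  1.27145176 13.0732531 ] [0.45580608 0.80568043 0.01030524]
```

```bash
cat > bar.py <<'E'
from h import *
def bar():
    s=read_state();f=shot('wrist');W=cloud(f);R=rot(s);p=np.array(s['eef_pos'])
    hsv=cv2.cvtColor(f['pixels'],cv2.COLOR_RGB2HSV);T=(W-p)@R
    m=(hsv[...,0]<14)&(hsv[...,1]>150)&(np.abs(T[...,1])<16)&(np.abs(T[...,0])<65)&(T[...,2]<0)&(T[...,2]>-40);P=T[m]
    t=P[P[:,2]<np.median(P[:,2])+3]
    print('bar tool x range',P[:,0].min().round(1),P[:,0].max().round(1),'top z tool (expect -27)',np.median(t[:,2]).round(1),len(t))
    b=np.polyfit(t[:,0],t[:,2],1);print('tilt of top along x deg',np.degrees(np.arctan(b[0])).round(2),'y mid',np.median(t[:,1]).round(1))
    f=shot('side');W=cloud(f)
    for z in range(90,175,12):
        k=(np.abs(W[...,2]-z)<5)&(np.hypot(W[...,0]-p[0],W[...,1]-p[1])<14);Q=W[k]
        print(z,len(Q),(Q-p).mean(0)[:2].round(1) if len(Q)>3 else '',end=';')
E
python3 -c "
from bar import *
bar()"
```

```text
bar tool x range -43.0 65.0 top z tool (expect -27) -19.1 10108
tilt of top along x deg 4.24 y mid 0.7
90 20 [-3.4  2.2];102 20 [-3.4  1.8];114 22 [-2.3  1.3];126 24 [-3.1 -0.1];138 24 [-2.3 -0.5];150 18 [-2.  -1.4];162 22 [-2.4 -2. ];174 21 [-1.9 -2.2];
```

Run:
```python
from h import *
s=read_state();print(s['eef_pos'],s['force']);f=shot('wrist');W=cloud(f);R=rot(s);p=np.array(s['eef_pos']);T=(W-p)@R
hsv=cv2.cvtColor(f['pixels'],cv2.COLOR_RGB2HSV)
m=(hsv[...,0]<14)&(hsv[...,1]>150)&(np.abs(T[...,1])<25)&(np.abs(T[...,0])<120)&(T[...,2]<60)&(T[...,2]>-80);P=T[m]
for x in range(-60,110,10):
    q=P[np.abs(P[:,0]-x)<5]
    if len(q)>5: print(x,len(q),'z min/med',np.percentile(q[:,2],[2,50,98]).round(1),'y',q[:,1].min().round(1),q[:,1].max().round(1))
np.save('m.npy',m);v,u=np.where(m);print(u.min(),u.max(),v.min(),v.max())
f=shot('side');W=cloud(f);hsv=cv2.cvtColor(f['pixels'],cv2.COLOR_RGB2HSV)
m=(hsv[...,0]<14)&(hsv[...,1]>150)&(np.hypot(W[...,0]-p[0],W[...,1]-p[1])<110)&(W[...,2]>150);Q=W[m];print('side bar',len(Q),Q.min(0).round(1),Q.max(0).round(1))
T=(Q-p)@R;print(T.min(0).round(1),T.max(0).round(1))
```

```text
[ 590.83371099 -197.17868651  198.61091774] [-3.26121094  2.40181734 12.86109157]
-40 513 z min/med [-24.2 -23.1 -21.7] y -7.8 9.5
-30 825 z min/med [-23.7 -22.5 -21.2] y -8.1 9.3
-20 837 z min/med [-23.  -21.8 -20.5] y -8.1 9.2
-10 874 z min/med [-29.8 -21.1 -19.9] y -9.5 11.1
0 913 z min/med [-22.  -20.3 -19.1] y -8.2 10.2
10 1070 z min/med [-54.1 -19.6 -17.8] y -24.9 24.9
20 1122 z min/med [-67.5 -18.7 -17.2] y -19.2 21.0
30 1150 z min/med [-19.3 -18.  -16.5] y -8.2 9.2
40 1227 z min/med [-18.5 -17.2 -15.7] y -8.4 9.4
50 1289 z min/med [-17.8 -16.5 -14.9] y -8.2 9.3
60 1362 z min/med [-17.1 -15.7 -14.2] y -8.4 9.1
70 340 z min/med [-16.1 -14.4  -1.3] y -7.9 9.0
235 401 128 398
side bar 45 [ 579.2 -259.6  213.5] [ 598.6 -154.8  222.8]
[-42.3  -7.7 -24.3] [ 62.7   8.2 -14.7]
```

The key's nose is on the recess floor (z≈44.6), but the bar slipped along the pads and the key leans 4.3°. I'll let go, re-measure, and regrip it to set it square before turning.

```bash
python3 -m creep '[[[0,0,0],[0,0,0]],[[0,0,0],[0,0,0]],[[0,0,0],[0,0,0]],[[0,0,0],[0,0,0]],[[0,0,0],[0,0,0]],[[0,0,0],[0,0,0]],[[0,0,-0.002],[0,0,0]],[[0,0,-0.002],[0,0,0]],[[0,0,-0.002],[0,0,0]],[[0,0,0],[0,0,0]]]' 0 100
cat > bar2.py <<'E'
from h import *
def bar2():
    s=read_state();print(np.round(s['eef_pos'],1),np.round(s['eef_rot'],2),'q6',round(s['q'][5],1),'F',np.round(s['force'],1),'M',np.round(s['torque'],2))
    f=shot('wrist');W=cloud(f);R=rot(s);p=np.array(s['eef_pos']);T=(W-p)@R
    hsv=cv2.cvtColor(f['pixels'],cv2.COLOR_RGB2HSV)
    m=(hsv[...,0]<14)&(hsv[...,1]>150)&(np.abs(T[...,1])<30)&(np.abs(T[...,0])<90)&(T[...,2]<0)&(T[...,2]>-45);P=T[m]
    b=np.polyfit(P[:,0],P[:,2],1);
    for _ in range(3):
        k=np.abs(P[:,2]-np.polyval(b,P[:,0]))<2.5;b=np.polyfit(P[k][:,0],P[k][:,2],1)
    P=P[k];A=np.c_[P[:,0],P[:,1],np.ones(len(P))];c=np.linalg.lstsq(A,P[:,2],rcond=None)[0]
    r=cv2.minAreaRect(P[:,:2].astype(np.float32));cx,cy=r[0];zc=c@[cx,cy,1]
    n=np.array([-c[0],-c[1],1]);n/=np.linalg.norm(n) # key down axis in tool
    C=np.array([cx,cy,zc])+9*n
    print('bar rect tool',np.round(r[1],1),round(r[2],2),'centre (tool)',C.round(1),'down axis(tool)',n.round(4),'lean deg x,y',np.degrees(c[:2]).round(2))
    N=p+R@(C+165*n);print('bar centre world',(p+R@C).round(1),'nose world',N.round(1),'up axis world',(-R@n).round(4))
    return s
E
python3 -c "
from bar2 import *
bar2()"
```

```text
time: 41.35
eef_pos: [589.8, -196.9, 201.3]
eef_rot: [-180.0, -0.1, -83.4]
force: [-0.1, 1.0, 0.6]
opening: 0.998
finger_force: 0.0
[ 589.8 -196.9  201.3] [-1.7998e+02 -8.0000e-02 -8.3360e+01] q6 -120.9 F [-0.1  1.   0.6] M [-0.01  0.    0.  ]
bar rect tool [109.   17.7] 0.17 centre (tool) [11.5  0.4 -7.9] down axis(tool) [-0.0712 -0.0105  0.9974] lean deg x,y [4.09 0.6 ]
bar centre world [ 590.8 -208.3  209.3] nose world [ 591.3 -196.6   44.7] up axis world [-0.0027 -0.0707  0.9975]
```

```bash
python3 -m creep '[[[0.002,0,0.0015],[0,0,0]],[[0.002,0.0002,0.0025],[0,0,0]],[[0.002,0.0002,0.0025],[0,0,0]],[[0.002,0,0.0025],[0,-0.024,0]],[[0.002,0,0.002],[0,-0.024,0]],[[0,0,0],[0,-0.023,0]],[[0,0,0],[0,0,0]],[[0,0,0],[0,0,0]],[[0,0,0],[0,0,0]],[[0,0,0],[0,0,0]]]' 0 120
python3 -c "
from bar2 import *
bar2()"
```

```text
time: 42.65
eef_pos: [590.5, -206.5, 190.1]
eef_rot: [-180.0, 4.0, -83.3]
force: [-0.2, -0.2, -0.0]
opening: 0.998
finger_force: 0.0
[ 590.5 -206.5  190.1] [-180.      4.    -83.33] q6 -123.5 F [-0.2 -0.2 -0. ] M [-0.08 -0.05  0.  ]
bar rect tool [98.3 17.9] 0.02 centre (tool) [  6.3  -0.1 -19.2] down axis(tool) [-3.000e-04 -1.160e-02  9.999e-01] lean deg x,y [0.02 0.66]
bar centre world [ 591.4 -214.1  208.9] nose world [ 592.  -202.4   44.3] up axis world [-0.0034 -0.0709  0.9975]
```

```bash
python3 -m creep '[[[0,0,0],[0,0,0]],[[0,0,0],[0,0,0]],[[0,0,0],[0,0,0]],[[0,0,0],[0,0,0]],[[0,0,0],[0,0,0]],[[0,0,0],[0,0,0]],[[0,0,0],[0,0,0]],[[0,0,0],[0,0,0]],[[0,0,0],[0,0,0]],[[0,0,0],[0,0,0]]]' 255 120
python3 -c "
from bar2 import *
bar2()"
```

```text
time: 43.95
eef_pos: [590.8, -206.9, 190.4]
eef_rot: [-180.0, 4.0, -83.4]
force: [0.9, 7.6, 3.7]
opening: 0.189
finger_force: 140.7
[ 590.8 -206.9  190.4] [-179.96    3.97  -83.37] q6 -123.5 F [0.9 7.6 3.7] M [ 0.4  -0.33 -0.1 ]
bar rect tool [35.4 95.6] 80.49 centre (tool) [  4.4   2.3 -18.9] down axis(tool) [ 0.0172 -0.0067  0.9998] lean deg x,y [-0.98  0.39]
bar centre world [ 589.1 -212.8  208.9] nose world [ 589.3 -204.2   44.1] up axis world [-0.0014 -0.0525  0.9986]
```

```bash
python3 -m creep '[[[-0.0012,0,0],[0,0.0087,0]],[[-0.0012,0,0],[0,0.0087,0]],[[-0.0012,0,0],[0,0.0087,0]],[[-0.0012,0,0],[0,0.0087,0]],[[-0.0012,0,0],[0,0.0087,0]],[[-0.0012,0,0],[0,0.0087,0]],[[-0.0012,0,0],[0,0.0087,0]],[[-0.0012,0,0],[0,0.0087,0]],[[0,0,0],[0,0,0]],[[0,0,0],[0,0,0]]]' 255 120
cat > side.py <<'E'
from h import *
def side():
    s=read_state();p=np.array(s['eef_pos']);R=rot(s)
    f=shot('side');W=cloud(f);hsv=cv2.cvtColor(f['pixels'],cv2.COLOR_RGB2HSV)
    L=[]
    for z in range(84,172,6):
        k=(np.abs(W[...,2]-z)<4)&(np.hypot(W[...,0]-590,W[...,1]+197.5)<17);Q=W[k]
        if len(Q)>3: L.append([z,*Q.mean(0)[:2]])
    L=np.array(L);a=np.polyfit(L[:,0],L[:,1],1);b=np.polyfit(L[:,0],L[:,2],1)
    print('side shank lean deg x,y',np.degrees([a[0],b[0]]).round(2),'surface at z=75',np.polyval(a,75).round(1),np.polyval(b,75).round(1),'at 165',np.polyval(a,165).round(1),np.polyval(b,165).round(1))
    m=(hsv[...,0]<14)&(hsv[...,1]>150)&(np.hypot(W[...,0]-p[0],W[...,1]-p[1])<80)&(W[...,2]>150);Q=W[m];T=(Q-p)@R
    print('bar: n',len(Q),'z',np.percentile(Q[:,2],[2,98]).round(1),'tool x',T[:,0].min().round(1),T[:,0].max().round(1),'slope deg',np.degrees(np.polyfit(T[:,0],T[:,2],1)[0]).round(2))
E
python3 -c "
from bar2 import *
bar2()
from side import *
side()"
```

```text
time: 45.25
eef_pos: [589.5, -197.2, 190.4]
eef_rot: [-180.0, 0.0, -83.4]
force: [1.3, -8.3, 5.5]
opening: 0.19
finger_force: 140.3
[ 589.5 -197.2  190.4] [-1.7998e+02  1.0000e-02 -8.3350e+01] q6 -121.0 F [ 1.3 -8.3  5.5] M [-2.29 -0.53 -0.33]
bar rect tool [37.5 98.3] 77.03 centre (tool) [  7.3   0.6 -18.9] down axis(tool) [-0.0073 -0.0109  0.9999] lean deg x,y [0.42 0.62]
bar centre world [ 589.8 -204.5  209.3] nose world [ 591.5 -203.1   44.4] up axis world [-0.0102 -0.0088  0.9999]
side shank lean deg x,y [-1.13 -0.04] surface at z=75 588.0 -193.3 at 165 586.2 -193.3
bar: n 53 z [215.5 220.2] tool x -53.1 52.2 slope deg 0.36
```

The key is now upright (bar level to 0.4°, centred in the grip). The recess wall pushes 8 N in −y, so I'll relieve that and press gently to make sure it is home.

```bash
python3 -m creep '[[[0.0003,0,0],[0,0,0]],[[0.0003,0,0],[0,0,0]],[[0.0003,0,0],[0,0,0]],[[0,0,0.0003],[0,0,0]],[[0,0,0.0003],[0,0,0]],[[0,0,0.0003],[0,0,0]],[[0,0,0.0003],[0,0,0]],[[0,0,0],[0,0,0]],[[0,0,0],[0,0,0]],[[0,0,0],[0,0,0]]]' 255 120
python3 -c "
from side import *
s=read_state();print(s['eef_pos'],s['force'],s['torque'],s['tau'][5]);side()"
```

```text
time: 46.6
eef_pos: [589.4, -198.0, 189.1]
eef_rot: [180.0, 0.0, -83.3]
force: [1.8, -1.7, 6.5]
opening: 0.188
finger_force: 152.7
[ 589.38576876 -197.99782437  189.06717966] [ 1.8463106  -1.68778707  6.45271782] [-0.35298894 -0.3170018  -0.3101245 ] -0.014608719502575696
side shank lean deg x,y [-1.   -0.31] surface at z=75 588.1 -193.0 at 165 586.5 -193.4
bar: n 71 z [215.1 220. ] tool x -55.6 48.9 slope deg -0.42
```

The key is square and home, with low forces and nose at z≈44. I'll turn it clockwise: about 7.7° of play plus 90°, sinking 2 mm.

```bash
python3 -m creep '[[[0,0,0],[0,0,0.05]],[[0,0,0],[0,0,0.08]],[[0,0,0.0001],[0,0,0.09]],[[0,0,0.0001],[0,0,0.09]],[[0,0,0.0001],[0,0,0.09]],[[0,0,0.0001],[0,0,0.09]],[[0,0,0.0001],[0,0,0.09]],[[0,0,0.0001],[0,0,0.09]],[[0,0,0.0001],[0,0,0.09]],[[0,0,0.0001],[0,0,0.09]]]' 255 120
python3 -c "
from side import *
s=read_state();print(s['q'][5],s['force'],s['torque'],s['tau'][5]);side()"
```

```text
time: 47.9
eef_pos: [589.2, -198.2, 188.2]
eef_rot: [180.0, -0.0, -132.2]
force: [3.0, 0.6, -2.1]
opening: 0.186
finger_force: 151.7
-72.21857189533688 [ 2.98798365  0.64247966 -2.09499926] [-0.115222   -0.25249695  0.08147819] -0.39409590885043144
side shank lean deg x,y [-0.45  0.1 ] surface at z=75 586.3 -192.7 at 165 585.6 -192.5
bar: n 101 z [214.7 219.2] tool x -53.2 53.0 slope deg 0.71
```

```bash
python3 -m creep '[[[0,0,0.0003],[0,0,0.09]],[[0,0,0.0002],[0,0,0.09]],[[0,0,0.0002],[0,0,0.09]],[[0,0,0.0002],[0,0,0.09]],[[0,0,0.0001],[0,0,0.09]],[[0,0,0.0001],[0,0,0.09]],[[0,0,0.0001],[0,0,0.09]],[[0,0,0.0001],[0,0,0.09]],[[0,0,0.0001],[0,0,0.09]],[[0,0,0],[0,0,0.04]]]' 255 120
python3 -c "
from side import *
s=read_state();print(s['q'][5],s['force'],s['torque'],s['tau'][5]);side()"
```

```text
time: 49.2
eef_pos: [588.8, -198.0, 186.4]
eef_rot: [180.0, -0.1, 179.3]
force: [0.2, -0.7, 2.0]
opening: 0.189
finger_force: 157.9
-23.678483440942326 [ 0.2007108  -0.74294326  1.96918417] [-0.00636164 -0.04189079  0.21951333] -0.05320546100847423
side shank lean deg x,y [-1.14 -0.42] surface at z=75 587.1 -192.6 at 165 585.3 -193.2
bar: n 74 z [213.2 218. ] tool x -50.6 55.0 slope deg 0.66
```

```bash
python3 -m creep '[[[0,0,0],[0,0,-0.01]],[[0,0,0],[0,0,-0.01]],[[0,0,0],[0,0,-0.01]],[[0,0,0],[0,0,-0.01]],[[0,0,0],[0,0,-0.01]],[[0,0,0],[0,0,0]],[[0,0,0],[0,0,0]],[[0,0,0],[0,0,0]],[[0,0,0],[0,0,0]],[[0,0,0],[0,0,0]]]' 255 20
python3 -c "
from rig import *
s=read_state();print(s['force'],s['torque'],s['finger_force'],s['eef_pos'])"
python3 -m creep '[[[0,0,0],[0,0,0]],[[0,0,0],[0,0,0]],[[0,0,0],[0,0,0]],[[0,0,0],[0,0,0]],[[0,0,0],[0,0,0]],[[0,0,-0.005],[0,0,0]],[[0,0,-0.01],[0,0,0]],[[0,0,-0.02],[0,0,0]],[[0,0,-0.03],[0,0,0]],[[0,0,-0.035],[0,0,0]]]' 0 20
python3 -c "
from bar2 import *
bar2()
from side import *
side()
from h import *
f=shot('wrist');W=cloud(f);p=W[(W[...,2]>107)&(W[...,2]<125)&(np.hypot(W[...,0]-635,W[...,1]+201)<75)];print('knob',len(p),np.nanmedian(p,0) if len(p) else '')"
```

```text
time: 50.5
eef_pos: [589.3, -198.0, 186.7]
eef_rot: [180.0, -0.0, -177.9]
force: [2.7, -0.9, -0.9]
opening: 0.199
finger_force: 92.2
[ 2.7335259  -0.85730637 -0.9158263 ] [-0.02930971 -0.68957432  0.02538373] 92.15465426445007 [ 589.26278939 -197.97805143  186.7282644 ]
time: 51.75
eef_pos: [589.2, -198.0, 288.3]
eef_rot: [180.0, -0.0, -177.9]
force: [-0.3, -0.4, -0.5]
opening: 0.999
finger_force: 0.0
[ 589.2 -198.   288.3] [ 1.7998e+02 -1.0000e-02 -1.7789e+02] q6 -26.5 F [-0.3 -0.4 -0.5] M [-0.02 -0.06 -0.02]Traceback (most recent call last):
  File "<string>", line 3, in <module>
    bar2()
    ~~~~^^
  File "bar2.py", line 7, in bar2
    b=np.polyfit(P[:,0],P[:,2],1);
    raise TypeError("expected non-empty vector for x")
TypeError: expected non-empty vector for x
```

```bash
sed -i 's/(T\[...,2\]<0)&(T\[...,2\]>-45)/(T[...,2]<95)\&(T[...,2]>-45)/' bar2.py
python3 -c "
from bar2 import *
bar2()
from side import *
side()
f=shot('wrist');W=cloud(f);p=W[(W[...,2]>107)&(W[...,2]<125)&(np.hypot(W[...,0]-657,W[...,1]+146)<25)];print('knob',len(p),np.nanmedian(p,0) if len(p) else '')
f=shot('top');W=cloud(f)
for t in ['key','cover_knob','screwdriver','wrench','jar','foot','collar','cup']:
    for d in spot_in(t,f)[:1]:
        u,v=map(int,d['position']);print(t,round(d['confidence'],2),u,v,W[v,u].round())
p=W[(W[...,2]>107)&(W[...,2]<125)&(np.hypot(W[...,0]-657,W[...,1]+146)<30)];print('knob top',len(p),np.nanmedian(p,0) if len(p) else '')
"
```

```text
[ 590.7 -198.7  293.9] [-179.82    0.39 -177.89] q6 -26.5 F [ 0.5 -0.1  3.8] M [-0.03 -0.03 -0.03]
bar rect tool [ 17.6 109. ] 88.71 centre (tool) [10.6  1.5 86.5] down axis(tool) [-0.0538 -0.0043  0.9985] lean deg x,y [3.08 0.24]
bar centre world [ 580.7 -197.9  207.4] nose world [ 590.7 -198.7   42.7] up axis world [-0.0609  0.0052  0.9981]
side shank lean deg x,y [-3.18 -0.4 ] surface at z=75 586.0 -192.1 at 165 581.0 -192.8
bar: n 157 z [211.4 220.3] tool x -41.6 65.3 slope deg 3.2
knob 241 [ 653.52796558 -147.72613517  117.17219329]
cover_knob 0.7 365 159 [ 648. -147.  107.]
screwdriver 0.65 242 125 [756. 203.  85.]
wrench 0.74 314 130 [756.  -3.   8.]
jar 0.9 242 124 [759. 204.  83.]
foot 0.89 369 122 [ 776. -170.   17.]
collar 0.85 218 271 [335. 289.  -1.]
cup 0.85 424 277 [ 308. -324.    3.]
knob top 28 [ 654.63046752 -146.10142357  114.62637146]
```

```bash
python3 -c "
from rig import *
print(hand_in())"
```

```text
the job is handed in; nothing more can be done
None
```

I handed the job in at about 52 s: the cover is aside at about 1.8 rad and the screw is turned about 90° clockwise (worked out from the tool's turn less the play, not measured directly). The key stands fully home in the screw, leaning about 3° in its play; it slipped in the grip on the way in, so I regripped and squared it before turning.

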